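# Refit the quick-thread filler cap on the oil tank

### The job

The filler cap has been taken off the oil tank of the hand pump. Set it level on the filler neck, back it up (anticlockwise from above) under light pressure until its lugs drop into the thread, then screw it clockwise until it is fully home and snug on its seal, and let go. Use a light hand: stop turning as soon as it binds or comes up against a stop, as forcing it in either direction spoils the thread; and leave the small paint tin and the roll of tape where they are.

Things in the scene. Friction and masses are not known exactly. Their poses are not given: they have to be found in the camera images.
- cap_centre (a point): centre (half-way up, on the axis) of the loose screw cap: round, black, ribbed, 55 mm across, 34.5 mm tall, about 0.1 kg, standing on the bench open side down; z is its axis. Can be gripped round its rim at any yaw, best 10 to 14 mm below its top. Bore 46 mm; inside, three lugs 120 degrees apart, each 16 degrees wide, 4.5 mm high, low edge 2 mm above the cap's open edge, tips 19 mm from the axis
- neck_mouth (a point): centre of the upper rim of the tank's filler neck, z up: 36 mm round aluminium tube, coned at its top, 40 mm above the tank's cover. Height of cap_centre over this point: +2.5 mm with the lugs resting on the threads (+4.5 mm if on the stop ribs), -6 to -7 mm once they have dropped into the gaps, -11.2 mm screwed home on the rim
- filler_cap: the same cap; origin at the centre of its open underside. Turned clockwise on top of the threads, it runs against the ribs and binds. From the gaps, clockwise, it sinks 0.065 mm a degree (0.8 mm axial play), is home after 68 to 84 degrees and meets a stop 14 degrees later. Friction keeps it where it is let go. Snug is 0.3 N m; 0.8 N m forces it
- oil_tank: grey steel oil tank of a hand pump, fixed, 156 x 252 mm at its foot, cover 86 mm above the bench; origin at the centre of its underside, long side along its y; the filler neck stands on the cover at its -y end, the pump block with gauge (up to 81 mm above the cover) at its +y end, 100 mm from the neck's axis
- sample_tin: small round paint tin, 66 mm across, 85 mm tall, standing on the bench; bystander; origin at the centre of its underside
- masking_tape: roll of tape lying flat, 109 mm across, 24 mm tall; bystander; origin at the centre of its underside
- thread_top (a point): on the neck's axis, 12.8 mm below neck_mouth, level with the flat tops of its outside three-start quick thread, 44 mm across. Every 120 degrees: a 32-degree gap, an 83-degree thread, a 5-degree stop rib 2 mm higher. Its angle varies and is not measured. Turned anticlockwise (from above), the cap meets the gaps within 135 degrees; there it can sink 9 mm and the ribs stop it
Things that resemble listed ones, but are neither listed nor needed, are in the scene too. Of the things that look like the filler_cap, the smallest one is meant.

How it is judged:
By the outcome, as a careful person would: the job done as asked, in the order asked, and still so for the second after the job is handed in, with the robot touching nothing.
It also fails if it takes over 64 s, if anything falls off the work surface, if the arm or the gripper's body presses on something with over 40 N, if the wrist force passes 120 N, or if a joint passes its speed limit or range.

### The arm

A 6-joint arm with a two-finger parallel gripper is mounted at the origin on a cart in front of the work surface, level with it; the furniture and walls round the work are solid. World frame = base frame: x ahead of the robot, y to its left, z up, the work surface at z = 0. Lengths are in m, angles in rad, forces in N, time in s.
With the tool pointing down it reaches from about 0.25 to 0.8 m from the base axis. Payload 3.9 kg.
Tool frame: the origin (TCP) lies between the finger pads; the fingertips stand nose_length ahead of it and the grasp point (between the pads) lies 2 mm behind it (nose_length is the distance from the TCP to the fingertips, in m); z points along the fingers, y is the direction in which the jaws open and shut (so a half turn about z gives the same grasp; the last joint's range is limited). The gripper opens to 85 mm and grips with 20 to 120 N. Pads are 22 mm wide; open, the fingers measure 114 mm over their backs; the gripper's body (76 mm by 85 mm) begins 54 mm behind the grasp point. The pads swing forward as they close: fully open they stand 13 mm farther back than shut.
Start: joints at [1.162, 0.26, -0.138, 1.173, 0, 1.571], TCP at [0.209, 0.482, 0.213] pointing down, gripper open.
Joint ranges: [-2.78, 2.78], [-0.83, 1.72], [-1.28, 1.37], [-1.9, 2.12], [-1.57, 1.48], [-3.14, 3.14]. Speed limits (rad/s): [2.57, 2.57, 3.14, 3.14, 3.14, 3.14].

### API

Orientations are given as a 3x3 rotation matrix whose columns are the frame's x, y, z axes.
In Python, from cell import sense, capture, camera_model, finish_job, outline_of, nose_length gives the robot as it stands.
- The arm moves only by the shell command python3 -m jog 'ROWS' [FORCE]. ROWS is JSON, a list of rows, each an object with "delta_rot": the turn, a rotation vector about the tool's x, y, z in rad, a list of three; "linear": the shift along the tool's x, y, z in cm, a list of three; "claw": the opening, from 0 (shut) to 1 (fully open). In form: [{"delta_rot": [rx, ry, rz], "linear": [tx, ty, tz], "claw": claw}, ...]. A call has 1 to 5 rows; each row shifts and turns the commanded pose from where the row before left it, along the tool's axes as they then stand; what a row does not reach is not made up. A row lasts 1/12 s, in which the tool goes at most 41.7 mm and 7.16 degrees, less where a joint would pass 70% of its speed; a pose out of reach is approached as far as the arm can. A call is refused whole if a number of a shift passes 4.17 or a number of a turn 0.125, either way. A call with a gripper value outside its range is refused whole. The fingers move at their own pace and stop on an object; FORCE is the grip in N (left out, the last holds). Time passes only in rows, so rows that do not move let the fingers close. It gives the time, the measured TCP pose, the force and the opening at its end, in the units of the state.
- sense(): the state, without advancing time (a new reading comes with each control period).
- capture(name): name is "scene" or "top" or "wrist"; returns the picture (480x640x3 uint8, blue, green, red); there is no depth.
- camera_model(name): a dict with "fx", "fy", "cx", "cy" (pixels), "T" (4x4, takes a point from camera to world coordinates). Camera axes: x right, y down, z forward; pixel columns grow to the right and rows downward; lengths in m; the calibration is good to about 2 mm. The wrist camera is an equidistant fisheye: a pixel r from the principal point sees the ray r / f radians off the axis. A picture is of the moment at which its call begins: read the wrist's pose just before it. camera_model takes no time and is no camera call; for the wrist camera it gives the pose at the moment of the call.
- finish_job(): hands the job in, once; it reports no verdict.
Trained networks look in the newest picture that a camera, given by its name, has taken for a name from the list of things; names that differ only in an ending like _2 or _b are one class to them, and where a whole thing is asked for, a point or a joint stands for the part that bears it (a point fixed in the world has none). Each returns a list of dicts, best first, with "score" (0 to 1); they miss things now and then, are a little off and sometimes report something else, mostly with a low value. They report only what shows in the picture. A call takes as long as a camera call. They do not tell look-alikes from the thing itself.
- outline_of(camera, query): "region" (480x640 bool, what is visible of it) and "extent" ([left, top, right, bottom] in pixels, round what is visible of it).
The state is a dict: "time": time; "joints": joint angles; "dq": joint speeds; "effort": joint torques, N m; "position": TCP position; "tool_rot": TCP orientation; "ft_force": force on the tool from outside, world axes, zero at the start; "ft_torque": the same for the moment, N m; "gripper_width": opening from 0.0 (shut) to 1.0 (fully open).
Only numpy, scipy, OpenCV 4.12 (cv2) and the standard library are available. Lean on these libraries where they do the work, as an engineer would, in place of code of your own. Each camera call takes 0.05 s, during which the arm holds its last target.

## Working session

There is one attempt and no reset: what is moved stays moved. The work goes in short steps, Python scripts to look and compute and a shell command to move; the robot and the scene stay as the last step left them, time stands still between calls to the robot, and variables do not carry over. Pictures are saved under pics/ and viewed, and the job is handed in when it is done.

```bash
mkdir -p pics; ls; python3 - <<'E'
from cell import *
import cv2
s=sense();print({k:(v if not hasattr(v,'tolist') else v.tolist()) for k,v in s.items()});print(nose_length if not callable(nose_length) else nose_length())
for c in ['scene','top','wrist']:
    im=capture(c);cv2.imwrite(f'pics/{c}0.png',im)
    m=camera_model(c);print(c,{k:(v if k!='T' else [[round(float(x),4) for x in r] for r in v]) for k,v in m.items()})
E
```

```text
pics
{'time': 0.0, 'joints': [1.162002461146998, 0.26069696890051985, -0.1393982465936023, 1.1727062336462186, 1.1277231431214415e-05, 1.5707875145904808], 'dq': [-0.0002132766573954412, 0.0015312514316673396, 0.0007532199855772696, -2.102418107251521e-05, 0.001060278259666851, -0.0010959711488318037], 'effort': [0.0014077227388042957, -40.567896366119385, 25.39243519306183, 0.01881587435491383, 0.0001910806122396025, -1.0437285169473398e-06], 'position': [0.20839300493162935, 0.4810668154164283, 0.2118471235915295], 'tool_rot': [[-0.9176044257953736, 0.3974939821974506, -0.0008073893457015443], [0.39749480202031373, 0.917602590235544, -0.0018354181681309472], [1.1294878296438019e-05, -0.0020051209023851397, -0.9999979896792754]], 'ft_force': [-0.688001222057982, 1.0514204727374774, -0.3112499683632919], 'ft_torque': [0.037862379482090834, 0.010616716531481968, -0.02673746198429084], 'gripper_width': 1.0000633271106107}
0.017
scene {'fx': 471.206261280978, 'fy': 471.206261280978, 'cx': 318.5329575520363, 'cy': 243.97565403244008, 'T': [[0.8382, -0.4206, 0.3471, 0.1709], [-0.545, -0.6249, 0.559, -0.7086], [-0.0182, -0.6577, -0.753, 0.7877], [0.0, 0.0, 0.0, 1.0]]}
top {'fx': 437.004443744208, 'fy': 437.004443744208, 'cx': 315.39562173701387, 'cy': 243.95643036762198, 'T': [[-0.021, -0.9935, 0.1117, 0.4135], [-0.9998, 0.0215, 0.0034, -0.1592], [-0.0057, -0.1116, -0.9937, 1.1518], [0.0, 0.0, 0.0, 1.0]]}
wrist {'fx': 371.64829954431775, 'fy': 371.64829954431775, 'cx': 319.93497344284685, 'cy': 240.52483746863217, 'T': [[0.3967, 0.879, 0.2645, 0.1404], [0.9179, -0.379, -0.1173, 0.5106], [-0.0029, 0.2893, -0.9572, 0.3738], [0.0, 0.0, 0.0, 1.0]]}
```

View pics/scene0.png

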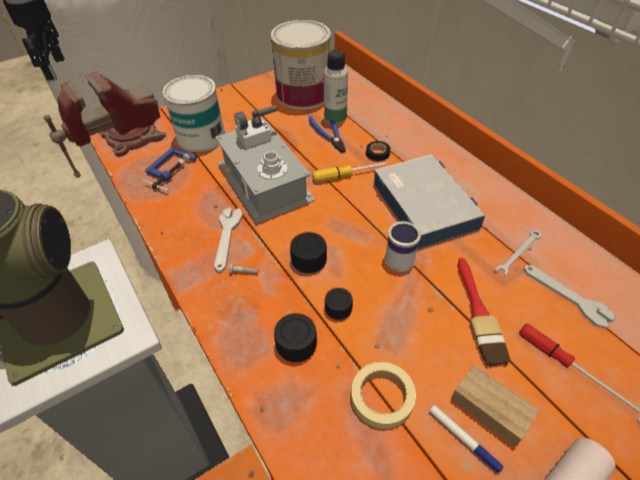

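View pics/top0.png

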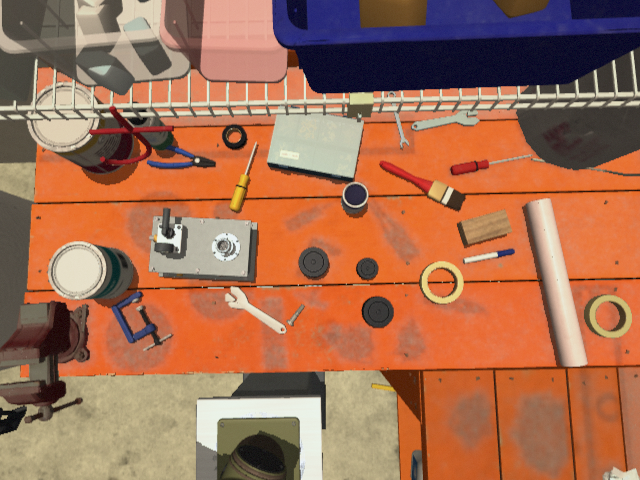

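View pics/wrist0.png

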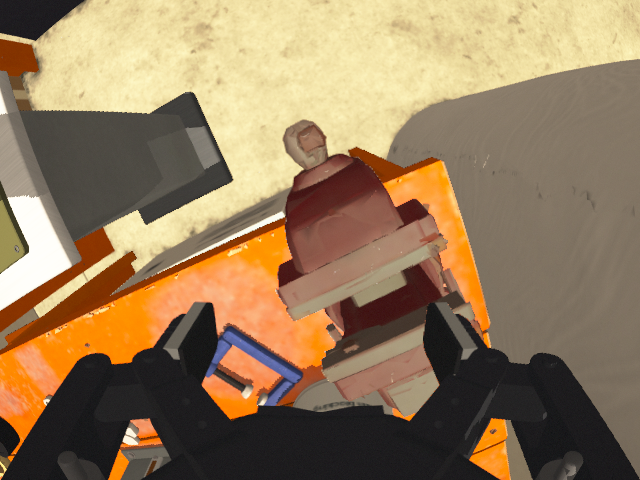

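The scene and top pictures show three black ribbed caps: top (314,262), (367,268) and (377,312), or scene (308,252), (339,303) and (296,337). A black tape ring at top (234,136) also looks similar. The smallest cap is at top (367,268), scene (339,303). The tank neck is at top (226,245), scene (271,163).

```bash
cat > h.py <<'E'
import numpy as np, cv2
from cell import *
def ray(c,u,v,m=None):
    m=m or camera_model(c);T=np.array(m['T']);a=(u-m['cx'])/m['fx'];b=(v-m['cy'])/m['fy']
    if c=='wrist':
        th=np.hypot(a,b);k=np.sin(th)/th if th>1e-9 else 1;d=np.array([a*k,b*k,np.cos(th)])
    else: d=np.array([a,b,1.])
    d=T[:3,:3]@d;return T[:3,3],d/np.linalg.norm(d)
def onz(c,u,v,z,m=None):
    o,d=ray(c,u,v,m);return o+d*(z-o[2])/d[2]
def proj(c,P,m=None):
    m=m or camera_model(c);T=np.array(m['T']);p=np.linalg.inv(T)@np.append(P,1);
    if c=='wrist':
        r=np.hypot(p[0],p[1]);th=np.arctan2(r,p[2]);k=th/r if r>1e-9 else 1/p[2];return np.array([m['cx']+m['fx']*p[0]*k,m['cy']+m['fy']*p[1]*k])
    return np.array([m['cx']+m['fx']*p[0]/p[2],m['cy']+m['fy']*p[1]/p[2]])
def st():
    s=sense();print('t',round(s['time'],2),'p',np.round(s['position'],4).tolist(),'yaw/y-axis',np.round(np.array(s['tool_rot'])[:,1],3).tolist(),'z',np.round(np.array(s['tool_rot'])[:,2],4).tolist(),'F',np.round(s['ft_force'],1).tolist(),'M',np.round(s['ft_torque'],2).tolist(),'w',round(s['gripper_width'],3),'q',np.round(s['joints'],3).tolist())
    return s
E
python3 - <<'E'
from h import *
for c in ['top','scene']:
    im=capture(c)
    for q in ['filler_cap','oil_tank','neck_mouth','sample_tin','masking_tape']:
        for o in outline_of(c,q)[:4]:
            ys,xs=np.nonzero(o['region']);print(c,q,round(o['score'],2),np.round(o['extent'],0).tolist(),xs.mean().round(1),ys.mean().round(1),len(xs))
    big=cv2.resize(im,None,fx=4,fy=4,interpolation=cv2.INTER_CUBIC)
    if c=='top':cv2.imwrite('pics/topA.png',cv2.resize(im[200:340,200:400],None,fx=4,fy=4,interpolation=cv2.INTER_CUBIC))
    else:cv2.imwrite('pics/sceneA.png',cv2.resize(im[110:360,205:405],None,fx=2.4,fy=2.4,interpolation=cv2.INTER_CUBIC))
E
```

```text
top filler_cap 0.86 [300.0, 247.0, 325.0, 277.0] 312.9 261.3 738
top filler_cap 0.68 [365.0, 297.0, 392.0, 325.0] 377.2 310.8 740
top filler_cap 0.57 [358.0, 259.0, 377.0, 276.0] 367.1 267.7 351
top oil_tank 0.81 [150.0, 205.0, 258.0, 282.0] 202.4 247.2 6553
top neck_mouth 0.67 [147.0, 207.0, 257.0, 280.0] 202.8 247.0 6515
top sample_tin 0.64 [341.0, 181.0, 365.0, 217.0] 354.1 196.8 695
top masking_tape 0.65 [420.0, 260.0, 466.0, 302.0] 441.6 281.6 839
scene filler_cap 0.93 [292.0, 231.0, 328.0, 276.0] 308.2 251.6 1311
scene filler_cap 0.89 [275.0, 315.0, 321.0, 361.0] 295.2 336.7 1742
scene filler_cap 0.67 [328.0, 286.0, 353.0, 318.0] 338.2 302.8 760
scene oil_tank 0.81 [216.0, 105.0, 314.0, 222.0] 263.0 166.8 6694
scene neck_mouth 0.93 [218.0, 105.0, 320.0, 222.0] 262.7 167.0 6719
scene sample_tin 0.9 [382.0, 219.0, 420.0, 272.0] 401.9 245.5 1434
scene masking_tape 0.83 [349.0, 360.0, 416.0, 428.0] 382.6 394.4 2212
```

View pics/topA.png

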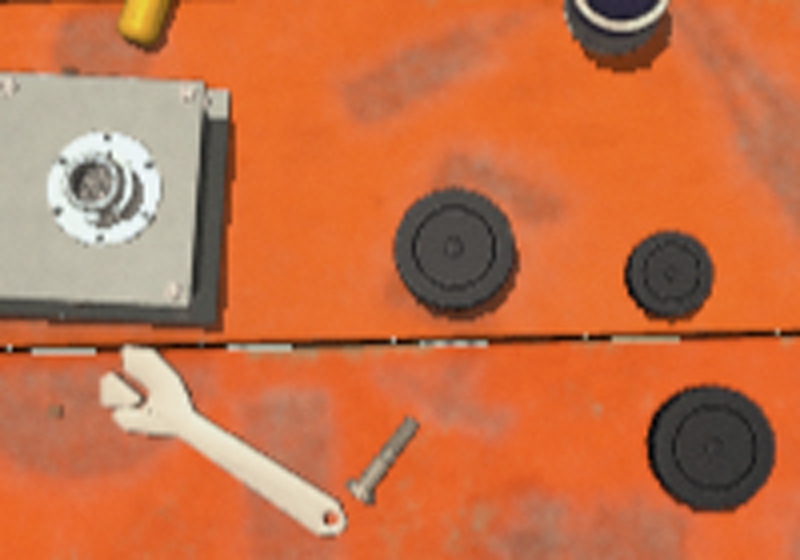

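View pics/sceneA.png

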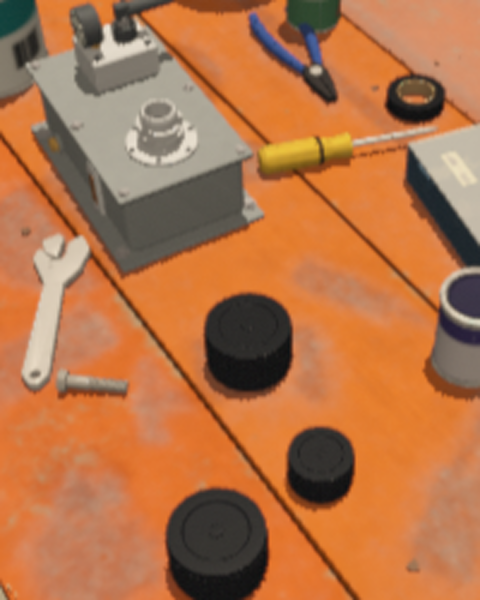

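The crops show that the smallest black cap is at topA (669,273), with its top disc about 84 px across in the crop. The other two are about 122 px. The neck mouth shows as an open ring at topA (95,182) and sceneA (160,107).

```bash
python3 - <<'E'
from h import *
st()
print('cap top',onz('top',367.5,267.9,.0345),onz('scene',339.1,299.8,.0345))
print('neck',onz('top',223.9,245.4,.126),onz('scene',271.5,154.4,.126))
print('tin',onz('top',353,196,.085),'tape',onz('top',441.6,281.6,.012))
print('othercaps',onz('top',313.4,261.5,.045),onz('top',378,312,.045))
E
```

```text
t 0.75 p [0.2087, 0.4817, 0.2127] yaw/y-axis [0.398, 0.918, 0.0] z [-0.0, 0.0, -1.0] F [-0.3, -0.4, -0.5] M [-0.01, 0.01, -0.0] w 0.999 q [1.162, 0.26, -0.138, 1.173, 0.0, 1.571]
cap top [ 0.47465772 -0.28727267  0.0345    ] [ 0.47324822 -0.29094722  0.0345    ]
neck [0.53004717 0.06058813 0.126     ] [0.53378324 0.06516823 0.126     ]
tin [ 0.65134094 -0.25159285  0.085     ] tape [ 0.43625606 -0.48077303  0.012     ]
othercaps [ 0.49323607 -0.14947626  0.045     ] [ 0.36318657 -0.30854585  0.045     ]
```

```bash
R='{"delta_rot":[0,0,0.0775],"linear":[-4.15,0,0],"claw":1}'
python3 -m jog '[{"delta_rot":[0,0,0.0775],"linear":[-4.1,0,-0.6],"claw":1},{"delta_rot":[0,0,0.0775],"linear":[-4.1,0,-0.6],"claw":1},{"delta_rot":[0,0,0.0775],"linear":[-4.1,0,-0.6],"claw":1},{"delta_rot":[0,0,0.0775],"linear":[-4.1,0,0],"claw":1},{"delta_rot":[0,0,0.0775],"linear":[-4.1,0,0],"claw":1}]'
for i in 1; do python3 -m jog '[{"delta_rot":[0,0,0.0775],"linear":[-4.1,0,0],"claw":1},{"delta_rot":[0,0,0.0775],"linear":[-4.1,0,0],"claw":1},{"delta_rot":[0,0,0.0775],"linear":[-4.1,0,0],"claw":1},{"delta_rot":[0,0,0.0775],"linear":[-4.1,0,0],"claw":1},{"delta_rot":[0,0,0.0775],"linear":[-4.1,0,0],"claw":1}]'; done
python3 -c "from h import *;st()"
```

```text
time: 1.17
position: [0.3829, 0.3725, 0.2312]
tool_rot: [[-0.697, 0.717, 0.001], [0.717, 0.697, 0.001], [0.0, 0.002, -1.0]]
ft_force: [0.2, 0.7, -0.0]
gripper_width: 1.002
time: 1.58
position: [0.5007, 0.2054, 0.2307]
tool_rot: [[-0.374, 0.927, 0.001], [0.927, 0.374, 0.0], [0.0, 0.001, -1.0]]
ft_force: [0.6, 0.4, 1.2]
gripper_width: 0.996
t 1.58 p [0.5007, 0.2054, 0.2307] yaw/y-axis [0.927, 0.374, 0.001] z [0.0007, 0.0004, -1.0] F [0.6, 0.4, 1.2] M [-0.02, -0.06, -0.05] w 0.996 q [0.389, 0.28, -0.062, 1.227, 0.0, 1.577]
```

```bash

python3 -m jog '[{"delta_rot":[0,0,0.0775],"linear":[-4.1,0,0],"claw":1},{"delta_rot":[0,0,0.0775],"linear":[-4.1,0,0],"claw":1},{"delta_rot":[0,0,0.0775],"linear":[-4.1,0,0],"claw":1},{"delta_rot":[0,0,0],"linear":[-1.5,0,0],"claw":1},{"delta_rot":[0,0,0],"linear":[0,0,0],"claw":1}]'
python3 - <<'E'
from h import *
s=st();m=camera_model('wrist');im=capture('wrist');cv2.imwrite('pics/wN.png',im)
print(proj('wrist',[.531,.062,.126],m), np.round(m['T'],4).tolist())
E
```

```text
time: 2.0
position: [0.5396, 0.0715, 0.2306]
tool_rot: [[-0.148, 0.989, 0.0], [0.989, 0.148, -0.001], [-0.001, -0.0, -1.0]]
ft_force: [0.2, 1.4, -0.1]
gripper_width: 1.0
t 2.0 p [0.5396, 0.0715, 0.2306] yaw/y-axis [0.989, 0.148, -0.0] z [0.0001, -0.0012, -1.0] F [0.2, 1.4, -0.1] M [-0.03, 0.02, 0.01] w 1.0 q [0.132, 0.287, -0.054, 1.23, -0.001, 1.554]
[307.60717668 241.45659565] [[0.9888, 0.1432, 0.0423, 0.5282], [0.1493, -0.9457, -0.2888, 0.1445], [-0.0013, 0.2918, -0.9565, 0.3923], [0.0, 0.0, 0.0, 1.0]]
```

View pics/wN.png

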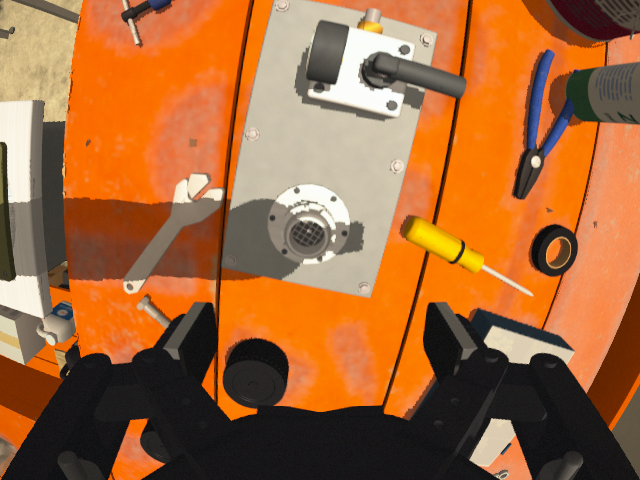

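The wrist view looks onto the tank, with the filler neck mouth near (309,235), which agrees roughly with the prediction of (308,241). I'll crop it for an accurate centre.

```bash
python3 - <<'E'
import cv2
im=cv2.imread('pics/wN.png');cv2.imwrite('pics/wNc.png',cv2.resize(im[175:275,255:365],None,fx=6,fy=6,interpolation=cv2.INTER_CUBIC))
E
```

```text
(no output)
```

View pics/wNc.png

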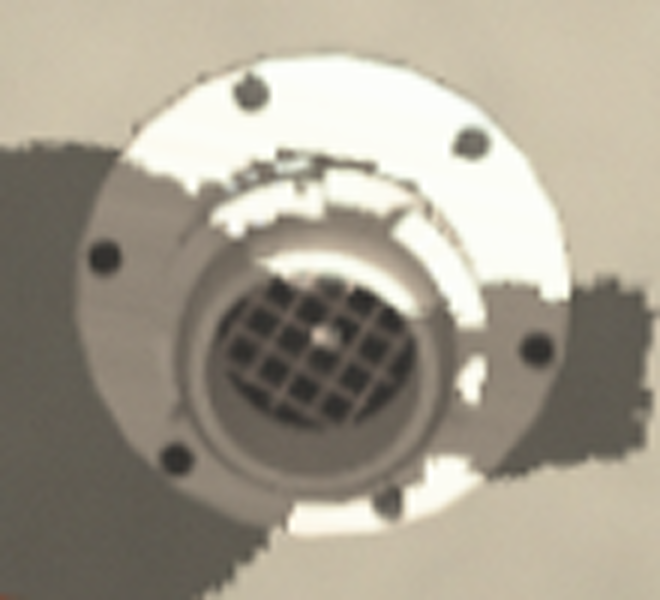

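```bash
python3 - <<'E'
from h import *
m=camera_model('wrist')
print('neck',onz('wrist',308.0,235.5,.126,m),'flange',onz('wrist',308.6,223.9,.09,m))
for P in [[.531,.0655,.126],[.531,.0655,.089]]: print(proj('wrist',P,m))
E
```

```text
neck [0.53022846 0.06880162 0.126     ] flange [0.52961418 0.06845042 0.09      ]
[308.39245176 239.83541268]
[309.75892006 227.1917311 ]
```

```bash

python3 -m jog '[{"delta_rot":[0,0,0.08],"linear":[-4.1,0,0],"claw":1},{"delta_rot":[0,0,0.08],"linear":[-4.1,0,0],"claw":1},{"delta_rot":[0,0,0.08],"linear":[-4.1,0,0],"claw":1},{"delta_rot":[0,0,0.08],"linear":[-4.1,0,0],"claw":1},{"delta_rot":[0,0,0.08],"linear":[-4.1,0,0.5],"claw":1}]'
python3 -m jog '[{"delta_rot":[0,0,0.08],"linear":[-4.1,0,1],"claw":1},{"delta_rot":[0,0,0.08],"linear":[-4.1,0,2],"claw":1},{"delta_rot":[0,0,0.08],"linear":[-4.1,0,2],"claw":1},{"delta_rot":[0,0,0.01],"linear":[-1,0,2],"claw":1},{"delta_rot":[0,0,0],"linear":[0,0,0],"claw":1}]'
python3 - <<'E'
from h import *
s=st();m=camera_model('wrist');im=capture('wrist');cv2.imwrite('pics/wC.png',im)
print(proj('wrist',[.474,-.289,.0345],m))
for o in outline_of('wrist','filler_cap')[:4]:
    ys,xs=np.nonzero(o['region']);print(round(o['score'],2),o['extent'],xs.mean(),ys.mean())
E
```

```text
time: 2.47
position: [0.5391, -0.1288, 0.2265]
tool_rot: [[0.244, 0.97, 0.003], [0.97, -0.244, 0.0], [0.001, 0.003, -1.0]]
ft_force: [1.1, -0.2, 0.6]
gripper_width: 0.998
time: 2.88
position: [0.4933, -0.2465, 0.1555]
tool_rot: [[0.478, 0.878, -0.006], [0.878, -0.478, 0.003], [-0.0, -0.007, -1.0]]
ft_force: [-0.4, -0.9, -0.9]
gripper_width: 1.001
t 2.88 p [0.4933, -0.2465, 0.1555] yaw/y-axis [0.878, -0.478, -0.007] z [-0.0064, 0.003, -1.0] F [-0.4, -0.9, -0.9] M [0.01, 0.03, 0.01] w 1.001 q [-0.463, 0.34, -0.176, 1.062, -0.0, 1.606]
[325.35669667 279.90255054]
0.73 [206.8, 64.9, 313.2, 169.1] 256.98135553470917 115.89329268292683
0.66 [292.3, 233.8, 356.3, 310.6] 324.08302088912694 271.8036957686127
0.56 [202.1, 295.9, 276.1, 390.1] 240.4641434262948 343.9934262948207
```

View pics/wC.png

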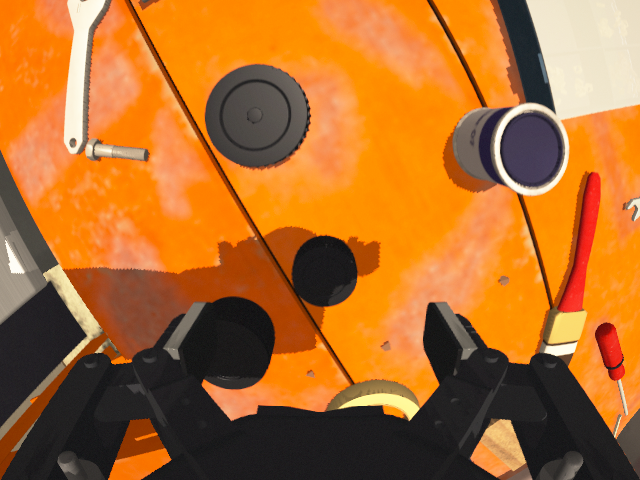

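```bash
python3 - <<'E'
import cv2,numpy as np
im=cv2.imread('pics/wC.png')[225:320,280:370]
g=np.clip((im.astype(float)/90)**.6*255,0,255).astype('uint8')
cv2.imwrite('pics/wCc.png',cv2.resize(g,None,fx=6,fy=6,interpolation=cv2.INTER_CUBIC))
E
```

```text
(no output)
```

View pics/wCc.png

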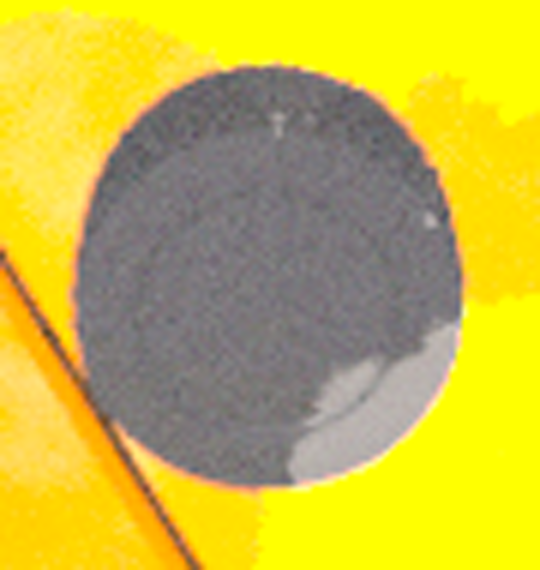

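The brightened crop shows the small cap's top face centred near wrist (324.4, 275.8), with its far wall visible above it. Its ribbed face is about 64 px wide.

```bash
python3 - <<'E'
from h import *
m=camera_model('wrist');s=st()
P=onz('wrist',324.4,275.8,.0345,m);print(P)
R=np.array(s['tool_rot']);p=np.array(s['position'])
for Q in (P,np.array([.474,-.289,.0345])):
    d=R.T@(np.append(Q[:2],.0)-np.append(p[:2],0));print(d*100)
E
```

```text
t 2.98 p [0.4964, -0.2451, 0.159] yaw/y-axis [0.88, -0.474, -0.002] z [-0.0012, 0.0017, -1.0] F [-0.2, 1.2, 0.6] M [-0.03, -0.11, 0.02] w 1.004 q [-0.459, 0.338, -0.17, 1.065, 0.001, 1.606]
[ 0.47827897 -0.28551118  0.0345    ]
[-4.413935    0.318412   -0.00472968]
[-4.92406797e+00  1.07275971e-01 -4.80698976e-03]
```

```bash

python3 -m jog '[{"delta_rot":[0,0,0],"linear":[-2.4,0.1,1.5],"claw":1},{"delta_rot":[0,0,0],"linear":[-2.4,0.1,1.5],"claw":1},{"delta_rot":[0,0,0],"linear":[0,0,1.5],"claw":1},{"delta_rot":[0,0,0],"linear":[0,0,0],"claw":1},{"delta_rot":[0,0,0],"linear":[0,0,0],"claw":1}]'
cat > look.py <<'E'
from h import *
import sys
name,u0,v0,u1,v1=sys.argv[1],*map(int,sys.argv[2:6])
k=float(sys.argv[6]) if len(sys.argv)>6 else 90
gam=.6
st();im=capture('wrist');cv2.imwrite(f'pics/{name}_full.png',im)
g=np.clip((im[v0:v1,u0:u1].astype(float)/k)**gam*255,0,255).astype('uint8')
f=int(min(800//(u1-u0),600//(v1-v0)))
cv2.imwrite(f'pics/{name}.png',cv2.resize(g,None,fx=f,fy=f,interpolation=cv2.INTER_CUBIC));print('f',f)
np.save(f'pics/{name}.npy',np.array(camera_model('wrist')['T']));st()
E
python3 look.py wD 260 200 390 330
```

```text
time: 3.4
position: [0.4766, -0.2881, 0.1151]
tool_rot: [[0.473, 0.881, 0.001], [0.881, -0.473, 0.001], [0.001, 0.0, -1.0]]
ft_force: [0.3, -0.0, 0.7]
gripper_width: 1.0
t 3.4 p [0.4766, -0.2881, 0.1151] yaw/y-axis [0.881, -0.473, 0.0] z [0.0006, 0.0006, -1.0] F [0.3, -0.0, 0.7] M [-0.0, -0.03, -0.01] w 1.0 q [-0.544, 0.372, -0.239, 0.96, 0.001, 1.519]
f 4
t 3.45 p [0.4772, -0.2885, 0.1157] yaw/y-axis [0.881, -0.473, 0.002] z [0.0018, -0.0003, -1.0] F [0.0, -0.8, 0.1] M [-0.05, 0.03, -0.05] w 1.0 q [-0.544, 0.371, -0.238, 0.96, 0.001, 1.519]
```

View pics/wD.png

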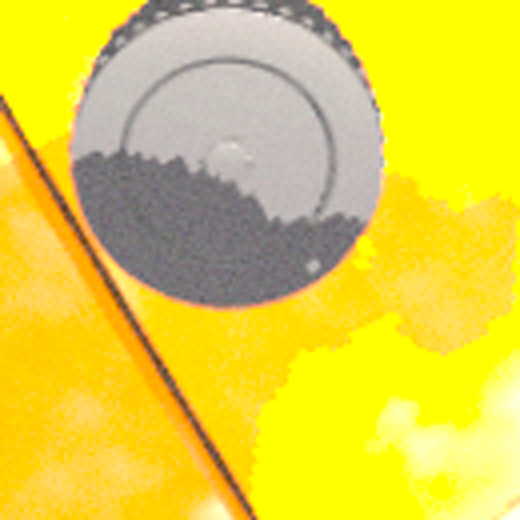

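View pics/wD_full.png

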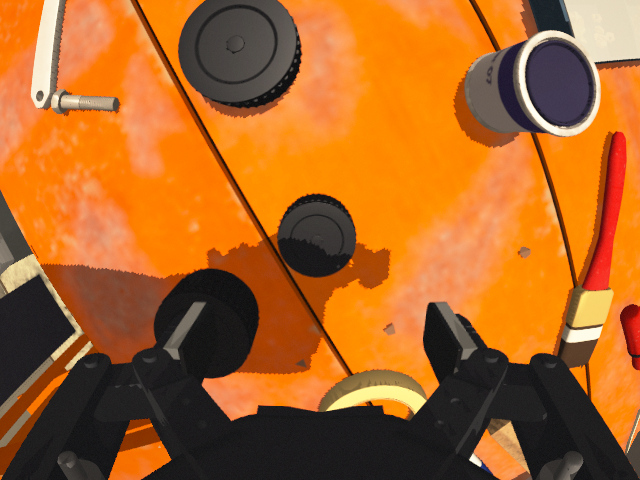

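```bash
python3 - <<'E'
from h import *
m=camera_model('wrist');s=st()
P=onz('wrist',316.8,238.3,.0345,m);print(P, 'tcp px',proj('wrist',s['position'],m))
R=np.array(s['tool_rot']);p=np.array(s['position'])
print(R.T@(np.append(P[:2],.0)-np.append(p[:2],0))*100)
E
```

```text
t 3.45 p [0.4772, -0.2885, 0.1157] yaw/y-axis [0.881, -0.473, 0.002] z [0.0018, -0.0003, -1.0] F [0.0, -0.8, 0.1] M [-0.05, 0.03, -0.05] w 1.0 q [-0.544, 0.371, -0.238, 0.96, 0.001, 1.519]
[ 0.47572025 -0.28641652  0.0345    ] tcp px [320.41693181 289.21121714]
[ 0.11684179 -0.22722218 -0.00033339]
```

```bash
python3 - <<'E'
from h import *
m=camera_model('wrist');s=sense()
R=np.array(s['tool_rot']);p=np.array(s['position'])
im=cv2.imread('pics/wD_full.png')
for z,c in ((-.013,(255,0,0)),(.004,(0,255,0)),(.017,(255,255,255))):
  for x in (-.011,.011):
   for y in (-.0425,.0425):
    q=proj('wrist',p+R@[x,y,z],m);print(z,x,y,q.round(1));cv2.circle(im,tuple(int(round(a)) for a in q),2,c,-1)
g=np.clip((im.astype(float)/120)**.6*255,0,255).astype('uint8')
cv2.imwrite('pics/pads.png',cv2.resize(g[270:420,380:520],None,fx=4,fy=4,interpolation=cv2.INTER_CUBIC))
E
```

```text
-0.013 -0.011 -0.0425 [229.2 321. ]
-0.013 -0.011 0.0425 [411.6 321.1]
-0.013 0.011 -0.0425 [224.6 277.6]
-0.013 0.011 0.0425 [416.3 277.8]
0.004 -0.011 -0.0425 [236.5 304.7]
0.004 -0.011 0.0425 [404.2 304.9]
0.004 0.011 -0.0425 [232.9 264.2]
0.004 0.011 0.0425 [408.  264.4]
0.017 -0.011 -0.0425 [241.4 293.9]
0.017 -0.011 0.0425 [399.3 294.1]
0.017 0.011 -0.0425 [238.3 255.4]
0.017 0.011 0.0425 [402.5 255.5]
```

View pics/pads.png

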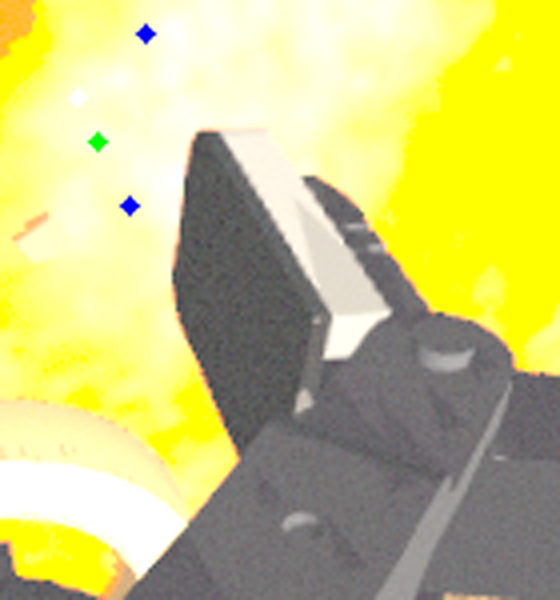

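```bash
python3 - <<'E'
from h import *
s=st();im=capture('scene')
R=np.array(s['tool_rot']);p=np.array(s['position'])
for z,c in ((-.054,(255,255,0)),(-.013,(255,0,0)),(.004,(0,255,0)),(.017,(255,255,255))):
   for y in (-.0425,.0425):
    q=proj('scene',p+R@[0,y,z]);print(z,y,q.round(1));cv2.circle(im,tuple(int(round(a)) for a in q),1,c,-1)
q=proj('scene',p);print(q)
u,v=q.astype(int)
cv2.imwrite('pics/sg.png',cv2.resize(im[v-100:v+60,u-90:u+90],None,fx=3.7,fy=3.7,interpolation=cv2.INTER_CUBIC))
E
```

```text
t 3.45 p [0.4772, -0.2885, 0.1157] yaw/y-axis [0.881, -0.473, 0.002] z [0.0018, -0.0003, -1.0] F [0.0, -0.8, 0.1] M [-0.05, 0.03, -0.05] w 1.0 q [-0.544, 0.371, -0.238, 0.96, 0.001, 1.519]
-0.054 -0.0425 [316.5 254.8]
-0.054 0.0425 [365.9 251. ]
-0.013 -0.0425 [317.1 269.6]
-0.013 0.0425 [364.6 265.8]
0.004 -0.0425 [317.3 275.4]
0.004 0.0425 [364.1 271.7]
0.017 -0.0425 [317.4 279.7]
0.017 0.0425 [363.8 276. ]
[340.79009828 272.17991011]
```

View pics/sg.png

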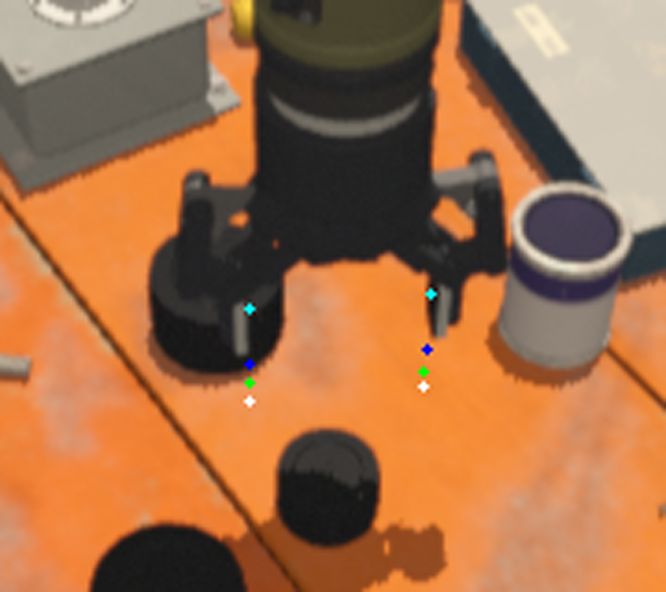

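```bash

python3 -m jog '[{"delta_rot":[0,0,0],"linear":[0.05,-0.2,3],"claw":1},{"delta_rot":[0,0,0],"linear":[0,0,3],"claw":1},{"delta_rot":[0,0,0],"linear":[0,0,1],"claw":1},{"delta_rot":[0,0,0],"linear":[0,0,0],"claw":1},{"delta_rot":[0,0,0],"linear":[0,0,0],"claw":1}]'
cat > sg.py <<'E'
from h import *
import sys
s=st();im=capture('scene')
R=np.array(s['tool_rot']);p=np.array(s['position'])
u,v=proj('scene',p).astype(int)
if len(sys.argv)<3:
  for z,c in ((-.054,(255,255,0)),(-.013,(255,0,0)),(.004,(0,255,0)),(.017,(255,255,255))):
   for y in (-.0425,.0425):
    q=proj('scene',p+R@[0,y,z]);cv2.circle(im,tuple(int(round(a)) for a in q),1,c,-1)
cr=im[v-90:v+60,u-90:u+90]
cr=np.clip((cr.astype(float)/200)**.6*255,0,255).astype('uint8')
cv2.imwrite(f'pics/{sys.argv[1]}.png',cv2.resize(cr,None,fx=4,fy=4,interpolation=cv2.INTER_CUBIC))
E
python3 sg.py sg2
```

```text
time: 3.92
position: [0.4746, -0.288, 0.0451]
tool_rot: [[0.475, 0.88, 0.0], [0.88, -0.475, -0.0], [0.0, 0.0, -1.0]]
ft_force: [0.8, -0.4, -0.0]
gripper_width: 1.0
t 3.92 p [0.4746, -0.288, 0.0451] yaw/y-axis [0.88, -0.475, 0.0] z [0.0003, -0.0001, -1.0] F [0.8, -0.4, -0.0] M [0.01, 0.01, -0.01] w 1.0 q [-0.545, 0.433, -0.346, 0.791, 0.0, 1.52]
```

View pics/sg2.png

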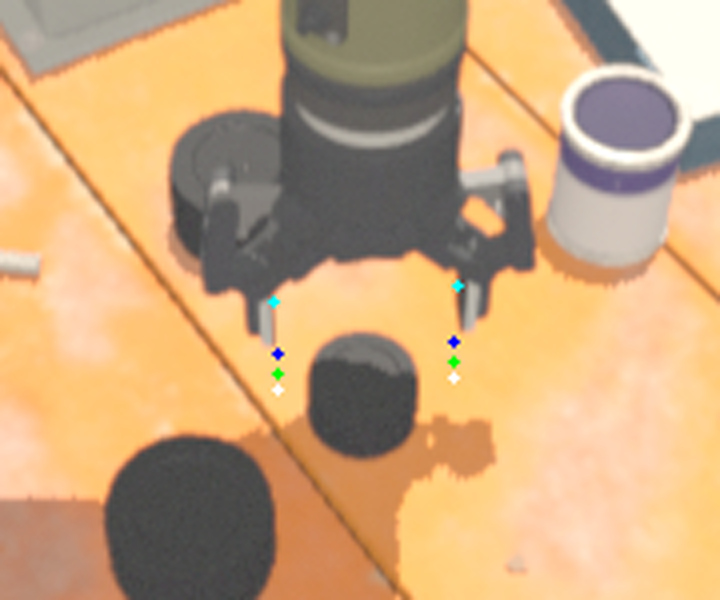

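```bash

python3 -m jog '[{"delta_rot":[0,0,0],"linear":[0,0,1.2],"claw":1},{"delta_rot":[0,0,0],"linear":[0,0,1.2],"claw":1},{"delta_rot":[0,0,0],"linear":[0,0,0],"claw":1}]'
python3 sg.py sg3 1;python3 look.py wE 180 180 460 390 160
```

```text
time: 4.22
position: [0.4743, -0.2883, 0.0206]
tool_rot: [[0.475, 0.88, 0.0], [0.88, -0.475, -0.0], [0.0, 0.0, -1.0]]
ft_force: [-0.7, 0.3, -1.0]
gripper_width: 1.005
t 4.22 p [0.4743, -0.2883, 0.0206] yaw/y-axis [0.88, -0.475, 0.0] z [0.0003, -0.0001, -1.0] F [-0.7, 0.3, -1.0] M [0.01, -0.01, -0.01] w 1.005 q [-0.546, 0.46, -0.378, 0.733, 0.0, 1.52]
t 4.27 p [0.4745, -0.2885, 0.0212] yaw/y-axis [0.88, -0.475, 0.001] z [0.0007, -0.0004, -1.0] F [0.4, -0.8, -0.8] M [-0.04, 0.04, 0.02] w 0.997 q [-0.546, 0.459, -0.377, 0.734, -0.0, 1.52]
f 2
t 4.32 p [0.4748, -0.2887, 0.0216] yaw/y-axis [0.88, -0.475, 0.002] z [0.0014, -0.0009, -1.0] F [0.7, -0.6, 0.5] M [0.0, 0.04, -0.02] w 1.0 q [-0.546, 0.458, -0.376, 0.734, 0.0, 1.52]
```

View pics/sg3.png

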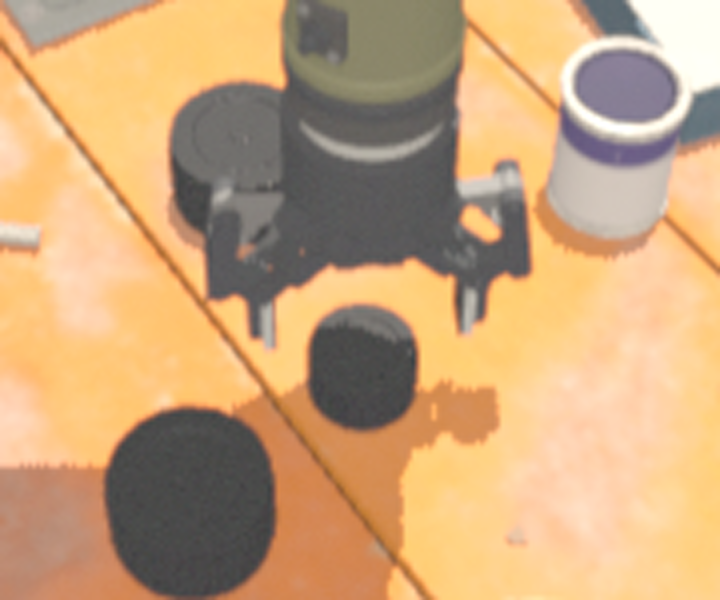

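View pics/wE.png

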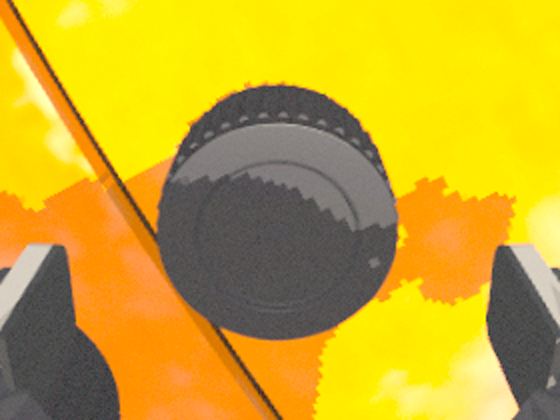

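```bash

python3 -m jog '[{"delta_rot":[0,0,0],"linear":[0,0,0.4],"claw":1},{"delta_rot":[0,0,0],"linear":[0,0,0.4],"claw":1},{"delta_rot":[0,0,0],"linear":[0,0,0],"claw":1}]'
python3 - <<'E'
from h import *
s=st()
im=capture('top');u,v=proj('top',s['position']).astype(int)
c=np.clip((im[v-60:v+60,u-70:u+70].astype(float)/200)**.6*255,0,255).astype('uint8');cv2.imwrite('pics/tg4.png',cv2.resize(c,None,fx=5,fy=5,interpolation=cv2.INTER_CUBIC))
im=capture('scene');u,v=proj('scene',s['position']).astype(int);cv2.imwrite('pics/sg4.png',cv2.resize(np.clip((im[v-40:v+40,u-50:u+50].astype(float)/150)**.6*255,0,255).astype('uint8'),None,fx=7,fy=7,interpolation=cv2.INTER_CUBIC))
E
```

```text
time: 4.57
position: [0.474, -0.2883, 0.0123]
tool_rot: [[0.475, 0.88, 0.0], [0.88, -0.475, -0.0], [0.0, 0.0, -1.0]]
ft_force: [0.7, 0.9, -0.0]
gripper_width: 0.998
t 4.57 p [0.474, -0.2883, 0.0123] yaw/y-axis [0.88, -0.475, 0.0] z [0.0001, -0.0, -1.0] F [0.7, 0.9, -0.0] M [-0.0, -0.01, -0.02] w 0.998 q [-0.546, 0.469, -0.388, 0.714, 0.0, 1.52]
```

View pics/sg4.png

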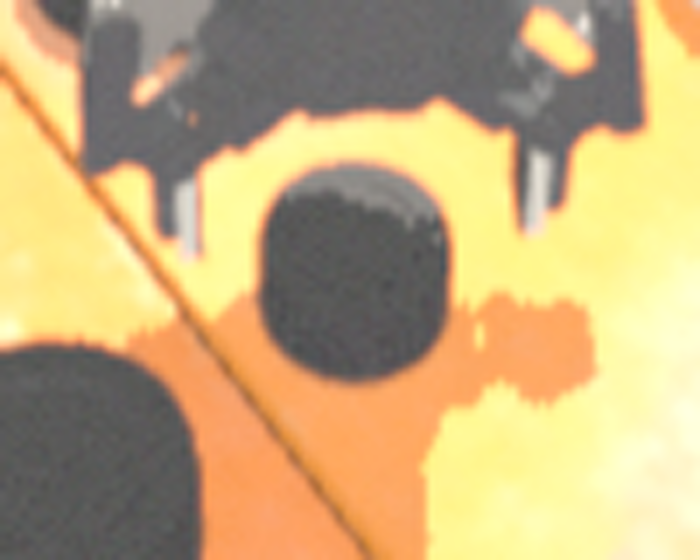

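View pics/tg4.png

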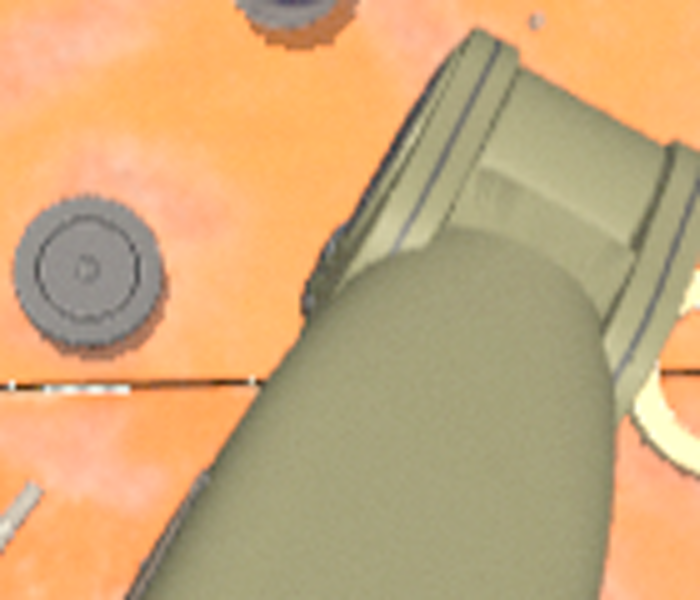

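```bash

python3 -m jog '[{"delta_rot":[0,0,0],"linear":[0,0,0.4],"claw":1},{"delta_rot":[0,0,0],"linear":[0,0,0.4],"claw":1},{"delta_rot":[0,0,0],"linear":[0,0,0.2],"claw":1},{"delta_rot":[0,0,0],"linear":[0,0,0],"claw":1}]'
cat > sc.py <<'E'
from h import *
import sys
s=st()
im=capture('scene');u,v=[int(x) for x in sys.argv[2:4]] if len(sys.argv)>3 else proj('scene',s['position']).astype(int);cv2.imwrite(f'pics/{sys.argv[1]}.png',cv2.resize(np.clip((im[v-40:v+40,u-50:u+50].astype(float)/150)**.6*255,0,255).astype('uint8'),None,fx=7,fy=7,interpolation=cv2.INTER_CUBIC))
E
python3 sc.py sg5; python3 look.py wF 180 180 460 390 160
```

```text
time: 5.0
position: [0.4733, -0.2879, 0.0015]
tool_rot: [[0.476, 0.88, -0.001], [0.88, -0.476, 0.001], [0.0, -0.001, -1.0]]
ft_force: [0.2, -0.5, -0.2]
gripper_width: 0.995
t 5.0 p [0.4733, -0.2879, 0.0015] yaw/y-axis [0.88, -0.476, -0.001] z [-0.0013, 0.0008, -1.0] F [0.2, -0.5, -0.2] M [0.02, -0.02, -0.0] w 0.995 q [-0.546, 0.482, -0.4, 0.69, -0.0, 1.52]
t 5.05 p [0.4736, -0.288, 0.0018] yaw/y-axis [0.88, -0.475, -0.001] z [-0.0009, 0.0005, -1.0] F [0.5, 0.4, 0.6] M [-0.0, 0.02, 0.02] w 1.002 q [-0.546, 0.481, -0.4, 0.69, -0.0, 1.52]
f 2
t 5.1 p [0.4738, -0.2882, 0.002] yaw/y-axis [0.88, -0.476, -0.001] z [-0.0005, 0.0003, -1.0] F [-0.3, -0.6, 0.1] M [0.04, -0.03, -0.02] w 0.998 q [-0.546, 0.481, -0.4, 0.69, 0.0, 1.52]
```

View pics/sg5.png

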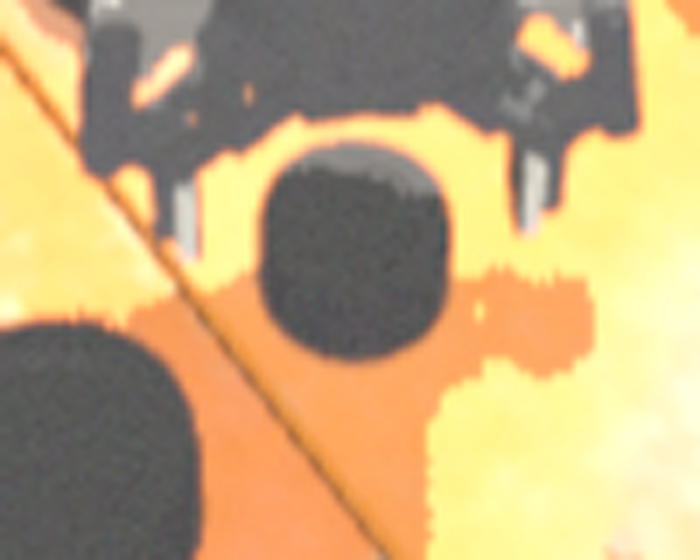

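View pics/wF.png

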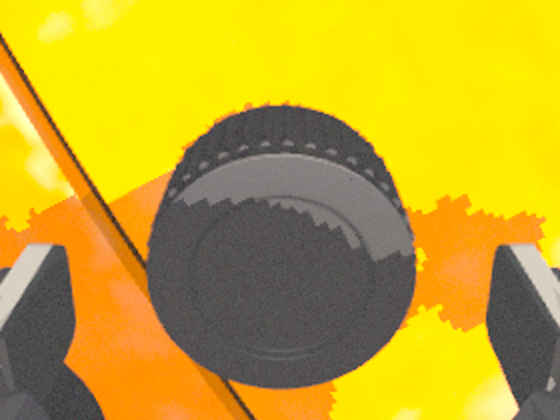

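```bash

python3 -m jog '[{"delta_rot":[0,0,0],"linear":[0.15,0,0.4],"claw":1},{"delta_rot":[0,0,0],"linear":[0,0,0.4],"claw":1},{"delta_rot":[0,0,0],"linear":[0,0,0.4],"claw":1},{"delta_rot":[0,0,0],"linear":[0,0,0.4],"claw":1},{"delta_rot":[0,0,0],"linear":[0,0,0],"claw":1}]'
python3 sc.py sg6; python3 look.py wG 180 180 460 390 160
```

```text
time: 5.52
position: [0.4739, -0.2865, -0.0148]
tool_rot: [[0.475, 0.88, -0.002], [0.88, -0.475, 0.001], [0.0, -0.002, -1.0]]
ft_force: [-0.7, 0.2, 0.2]
gripper_width: 1.001
t 5.52 p [0.4739, -0.2865, -0.0148] yaw/y-axis [0.88, -0.475, -0.002] z [-0.0016, 0.0009, -1.0] F [-0.7, 0.2, 0.2] M [-0.01, -0.0, -0.0] w 1.001 q [-0.544, 0.502, -0.419, 0.652, -0.0, 1.523]
t 5.57 p [0.4741, -0.2866, -0.0144] yaw/y-axis [0.88, -0.475, -0.001] z [-0.0012, 0.0007, -1.0] F [0.4, 0.3, 0.0] M [-0.01, -0.02, 0.04] w 1.003 q [-0.544, 0.501, -0.418, 0.653, -0.0, 1.523]
f 2
t 5.62 p [0.4744, -0.2868, -0.0141] yaw/y-axis [0.88, -0.475, -0.001] z [-0.0007, 0.0004, -1.0] F [-0.2, -0.7, 0.6] M [-0.06, 0.01, 0.04] w 1.0 q [-0.544, 0.501, -0.418, 0.653, -0.0, 1.523]
```

View pics/sg6.png

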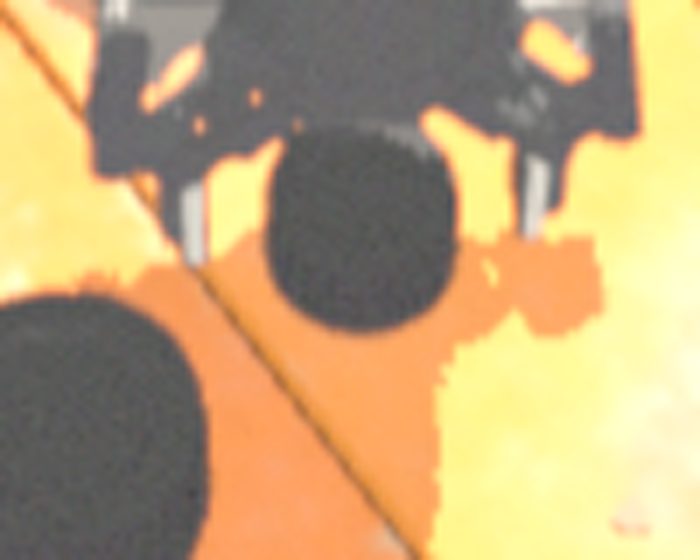

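View pics/wG.png

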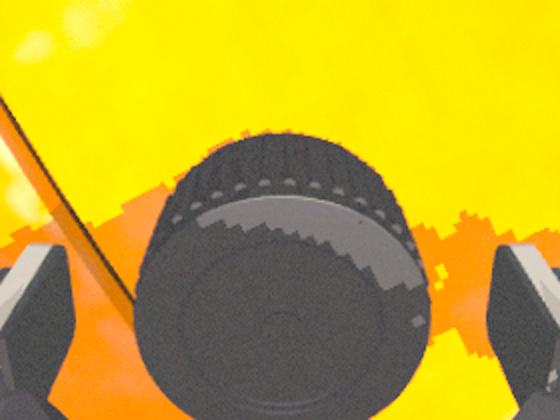

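```bash

python3 -m jog '[{"delta_rot":[0,0,0],"linear":[0,0,0.35],"claw":1},{"delta_rot":[0,0,0],"linear":[0,0,0],"claw":0.75},{"delta_rot":[0,0,0],"linear":[0,0,0],"claw":0.72},{"delta_rot":[0,0,0],"linear":[0,0,0],"claw":0.72},{"delta_rot":[0,0,0],"linear":[0,0,0],"claw":0.72}]' 25
python3 sc.py sg7; python3 look.py wH 180 180 460 390 160
```

```text
time: 6.03
position: [0.4748, -0.287, -0.0171]
tool_rot: [[0.475, 0.88, 0.0], [0.88, -0.475, -0.0], [-0.0, 0.0, -1.0]]
ft_force: [0.2, 0.1, -0.4]
gripper_width: 0.72
t 6.03 p [0.4748, -0.287, -0.0171] yaw/y-axis [0.88, -0.475, 0.0] z [0.0002, -0.0001, -1.0] F [0.2, 0.1, -0.4] M [0.01, 0.02, 0.01] w 0.72 q [-0.544, 0.505, -0.421, 0.645, -0.0, 1.523]
t 6.08 p [0.4748, -0.287, -0.0171] yaw/y-axis [0.88, -0.475, 0.0] z [0.0002, -0.0001, -1.0] F [0.9, 0.2, 0.6] M [-0.05, 0.01, -0.02] w 0.725 q [-0.544, 0.505, -0.421, 0.645, -0.0, 1.523]
f 2
t 6.13 p [0.4748, -0.287, -0.0171] yaw/y-axis [0.88, -0.475, 0.0] z [0.0002, -0.0001, -1.0] F [0.6, 0.2, -0.5] M [0.05, 0.06, 0.02] w 0.717 q [-0.544, 0.505, -0.421, 0.645, 0.0, 1.523]
```

View pics/sg7.png

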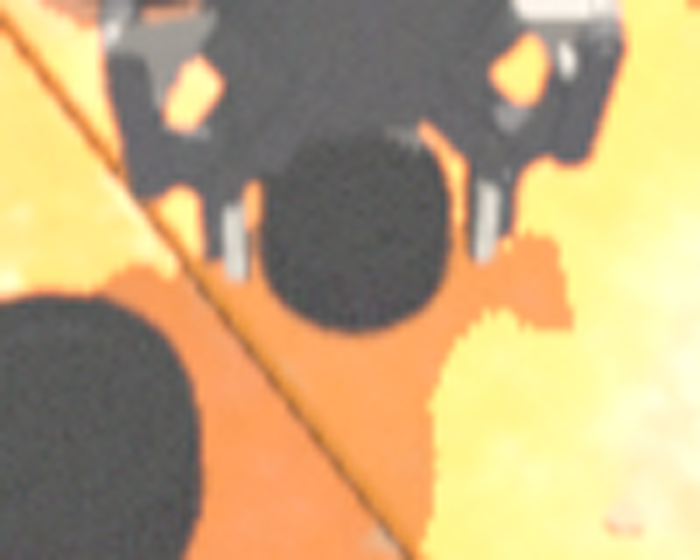

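View pics/wH.png

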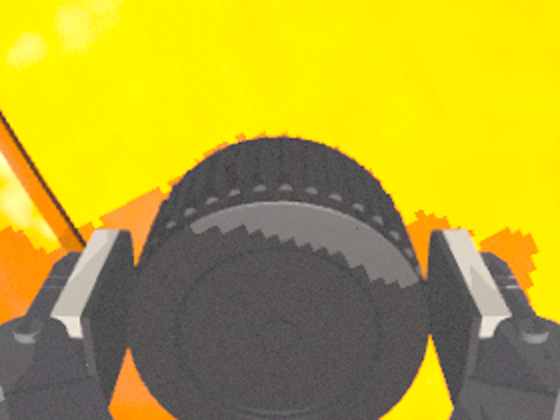

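```bash

python3 -m jog '[{"delta_rot":[0,0,0],"linear":[0.1,0,0.25],"claw":0.72},{"delta_rot":[0,0,0],"linear":[0,0,0],"claw":0.6},{"delta_rot":[0,0,0],"linear":[0,0,0],"claw":0.6},{"delta_rot":[0,0,0],"linear":[0,0,0],"claw":0.55},{"delta_rot":[0,0,0],"linear":[0,0,0],"claw":0.5}]' 30
python3 sc.py sg8; python3 look.py wI 180 180 460 390 160
```

```text
time: 6.55
position: [0.4753, -0.286, -0.0197]
tool_rot: [[0.475, 0.88, 0.0], [0.88, -0.475, 0.0], [0.0, 0.0, -1.0]]
ft_force: [-0.4, 0.3, 0.3]
gripper_width: 0.639
t 6.55 p [0.4753, -0.286, -0.0197] yaw/y-axis [0.88, -0.475, 0.0] z [0.0002, 0.0001, -1.0] F [-0.4, 0.3, 0.3] M [-0.01, -0.07, -0.01] w 0.639 q [-0.542, 0.508, -0.424, 0.639, 0.0, 1.524]
t 6.6 p [0.4752, -0.286, -0.0197] yaw/y-axis [0.88, -0.475, 0.0] z [0.0001, 0.0001, -1.0] F [0.5, 0.3, 0.0] M [0.06, -0.07, -0.04] w 0.635 q [-0.542, 0.508, -0.424, 0.639, 0.0, 1.524]
f 2
t 6.65 p [0.4752, -0.286, -0.0197] yaw/y-axis [0.88, -0.475, 0.0] z [0.0001, 0.0001, -1.0] F [0.6, 0.3, -0.4] M [0.04, -0.07, 0.04] w 0.637 q [-0.542, 0.508, -0.424, 0.639, 0.0, 1.524]
```

View pics/sg8.png

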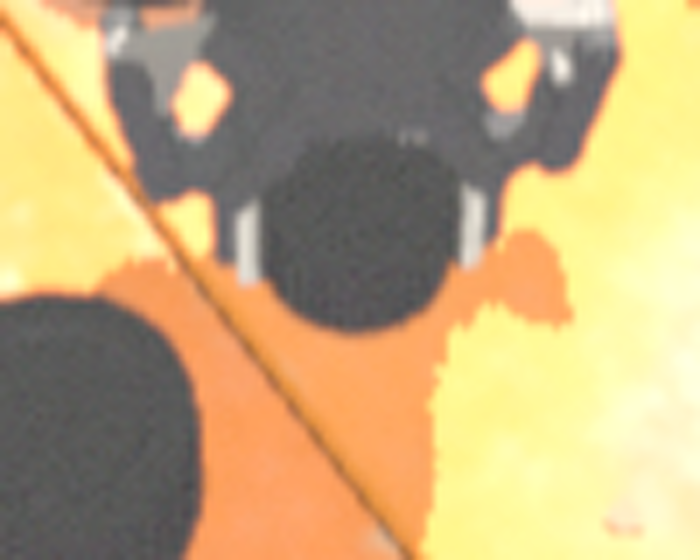

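View pics/wI.png

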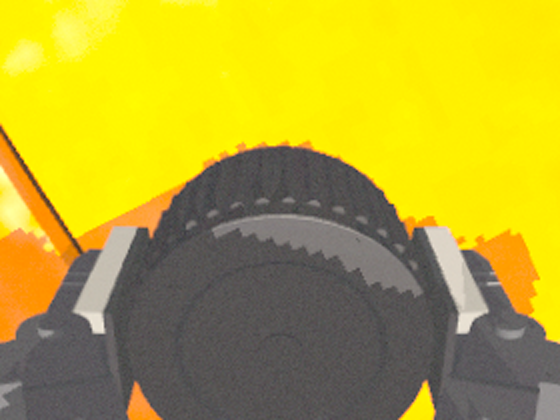

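```bash

python3 -m jog '[{"delta_rot":[0,0,0],"linear":[0,0,-1],"claw":0.5},{"delta_rot":[0,0,0],"linear":[0,0,-3],"claw":0.5},{"delta_rot":[0,0,0],"linear":[0,0,-4],"claw":0.5},{"delta_rot":[0,0,0],"linear":[0,0,-4],"claw":0.5},{"delta_rot":[0,0,0],"linear":[0,0,-4],"claw":0.5}]'
python3 -m jog '[{"delta_rot":[0,0,0],"linear":[2,0,-2],"claw":0.5},{"delta_rot":[0,0,-0.06],"linear":[4,0,0],"claw":0.5},{"delta_rot":[0,0,-0.08],"linear":[4.1,0,0],"claw":0.5},{"delta_rot":[0,0,-0.08],"linear":[4.1,0,0],"claw":0.5},{"delta_rot":[0,0,-0.08],"linear":[4.1,-0.1,0],"claw":0.5}]'
python3 -m jog '[{"delta_rot":[0,0,-0.08],"linear":[4,-0.1,0],"claw":0.5},{"delta_rot":[0,0,-0.08],"linear":[3,-0.1,0],"claw":0.5},{"delta_rot":[0,0,0],"linear":[2,0,0],"claw":0.5},{"delta_rot":[0,0,0],"linear":[0,0,0],"claw":0.5},{"delta_rot":[0,0,0],"linear":[0,0,0],"claw":0.5}]'
python3 look.py wJ 180 180 460 390 200
```

```text
time: 7.07
position: [0.4743, -0.2857, 0.1423]
tool_rot: [[0.476, 0.88, -0.001], [0.88, -0.476, 0.0], [-0.0, -0.001, -1.0]]
ft_force: [0.9, -0.2, -1.5]
gripper_width: 0.64
time: 7.48
position: [0.5465, -0.1167, 0.1612]
tool_rot: [[0.191, 0.982, 0.002], [0.982, -0.191, -0.001], [-0.0, 0.002, -1.0]]
ft_force: [1.4, -0.3, -0.8]
gripper_width: 0.639
time: 7.9
position: [0.5551, -0.0277, 0.1607]
tool_rot: [[0.033, 0.999, -0.0], [0.999, -0.033, -0.001], [-0.001, -0.0, -1.0]]
ft_force: [-0.3, -0.5, -1.2]
gripper_width: 0.639
t 7.9 p [0.5551, -0.0277, 0.1607] yaw/y-axis [0.999, -0.033, -0.0] z [-0.0003, -0.0005, -1.0] F [-0.3, -0.5, -1.2] M [-0.06, -0.02, -0.02] w 0.639 q [-0.049, 0.339, -0.163, 1.069, -0.001, 1.555]
f 2
t 7.95 p [0.5551, -0.0286, 0.1607] yaw/y-axis [0.999, -0.035, -0.0] z [-0.0002, -0.0007, -1.0] F [1.1, -0.0, -1.4] M [-0.02, -0.05, 0.02] w 0.636 q [-0.051, 0.339, -0.163, 1.069, -0.001, 1.555]
```

View pics/wJ_full.png

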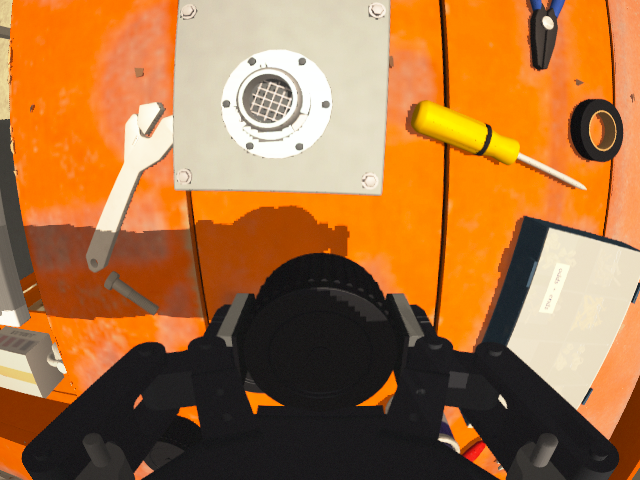

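The cap is carried level in the jaws at about (322,335), and the neck mouth shows at (270,100). I'll take a settled close-up of the neck.

```bash

python3 -m jog '[{"delta_rot":[0,0,0],"linear":[0,0,0],"claw":0.5},{"delta_rot":[0,0,0],"linear":[0,0,0],"claw":0.5}]'
python3 look.py wK 210 40 340 160 255
```

```text
time: 8.12
position: [0.5552, -0.0298, 0.1604]
tool_rot: [[0.037, 0.999, -0.0], [0.999, -0.037, -0.0], [-0.0, -0.0, -1.0]]
ft_force: [-0.2, 0.3, -0.2]
gripper_width: 0.634
t 8.12 p [0.5552, -0.0298, 0.1604] yaw/y-axis [0.999, -0.037, -0.0] z [-0.0001, -0.0003, -1.0] F [-0.2, 0.3, -0.2] M [0.02, -0.03, -0.03] w 0.634 q [-0.053, 0.339, -0.163, 1.068, -0.0, 1.555]
f 5
t 8.17 p [0.5553, -0.0298, 0.1604] yaw/y-axis [0.999, -0.037, -0.0] z [-0.0001, -0.0002, -1.0] F [0.3, -0.2, -1.3] M [0.01, -0.09, -0.01] w 0.638 q [-0.054, 0.339, -0.163, 1.068, -0.0, 1.555]
```

View pics/wK.png

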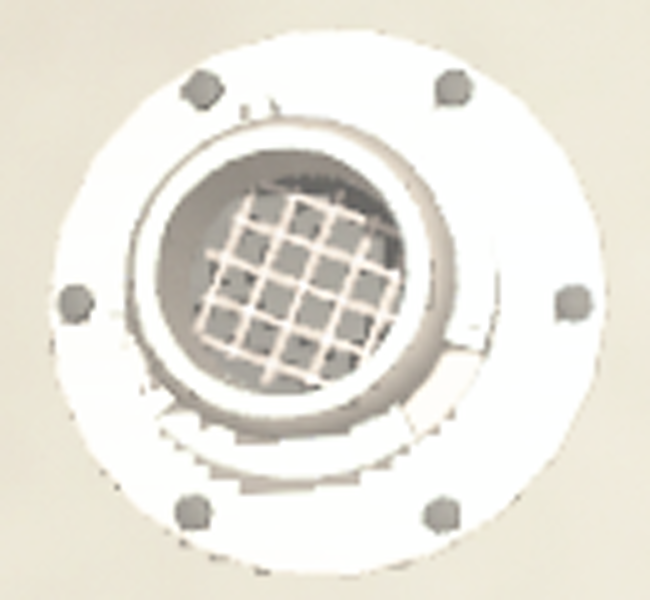

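```bash
python3 - <<'E'
from h import *
m=camera_model('wrist');s=sense()
R=np.array(s['tool_rot']);p=np.array(s['position'])
for n,u,v,z in (('mouth',265.9,93.8,.126),('flange',275.2,100.2,.088)):
    P=onz('wrist',u,v,z,m);print(n,P,R.T@(P-p)*100)
# cap as seen now: top dimple
o,d=ray('wrist',320,335,m)
print('cap top pred px',proj('wrist',p+[0,0,.037+.01725],m))
im=cv2.imread('pics/wJ_full.png')
g=np.clip((im[230:420,220:430].astype(float)/70)**.6*255,0,255).astype('uint8')
cv2.imwrite('pics/wJc.png',cv2.resize(g,None,fx=3,fy=3))
E
```

```text
mouth [0.53009912 0.0649776  0.126     ] [ 9.3796894  -2.86954126  3.43589419]
flange [0.53041262 0.06457116 0.088     ] [ 9.34109244 -2.83650464  7.23590124]
cap top pred px [321.07634224 354.06885529]
```

View pics/wJc.png

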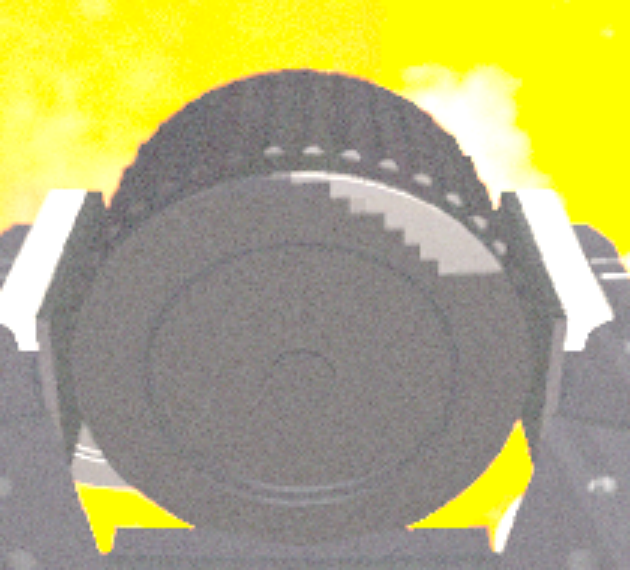

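```bash

python3 -m jog '[{"delta_rot":[0,0,0],"linear":[3.1,-1,0],"claw":0.5},{"delta_rot":[0,0,0],"linear":[3.1,-1,1],"claw":0.5},{"delta_rot":[0,0,0],"linear":[3.1,-0.86,1.5],"claw":0.5},{"delta_rot":[0,0,0],"linear":[0,0,1],"claw":0.5},{"delta_rot":[0,0,0],"linear":[0,0,0],"claw":0.5}]'
python3 -m jog '[{"delta_rot":[0,0,0],"linear":[0,0,0],"claw":0.5},{"delta_rot":[0,0,0],"linear":[0,0,0],"claw":0.5},{"delta_rot":[0,0,0],"linear":[0,0,0],"claw":0.5}]'
python3 look.py wL 180 180 460 390 200
python3 sc.py sL 272 150
```

```text
time: 8.58
position: [0.528, 0.0655, 0.1233]
tool_rot: [[0.034, 0.999, -0.004], [0.999, -0.034, -0.001], [-0.001, -0.004, -1.0]]
ft_force: [-0.4, -0.6, -1.0]
gripper_width: 0.637
time: 8.83
position: [0.5312, 0.0642, 0.1261]
tool_rot: [[0.037, 0.999, 0.002], [0.999, -0.037, -0.0], [0.0, 0.002, -1.0]]
ft_force: [-0.1, -0.7, -0.6]
gripper_width: 0.636
t 8.83 p [0.5312, 0.0642, 0.1261] yaw/y-axis [0.999, -0.037, 0.002] z [0.0017, -0.0, -1.0] F [-0.1, -0.7, -0.6] M [0.03, -0.01, -0.0] w 0.636 q [0.12, 0.327, -0.277, 0.965, -0.0, 1.729]
f 2
t 8.88 p [0.5312, 0.0643, 0.1261] yaw/y-axis [0.999, -0.037, 0.002] z [0.0017, 0.0, -1.0] F [-0.4, 0.5, -1.3] M [0.02, -0.0, -0.03] w 0.636 q [0.121, 0.327, -0.277, 0.965, -0.0, 1.729]
t 8.88 p [0.5312, 0.0643, 0.1261] yaw/y-axis [0.999, -0.037, 0.002] z [0.0017, 0.0, -1.0] F [-0.4, 0.5, -1.3] M [0.02, -0.0, -0.03] w 0.636 q [0.121, 0.327, -0.277, 0.965, -0.0, 1.729]
```

View pics/sL.png

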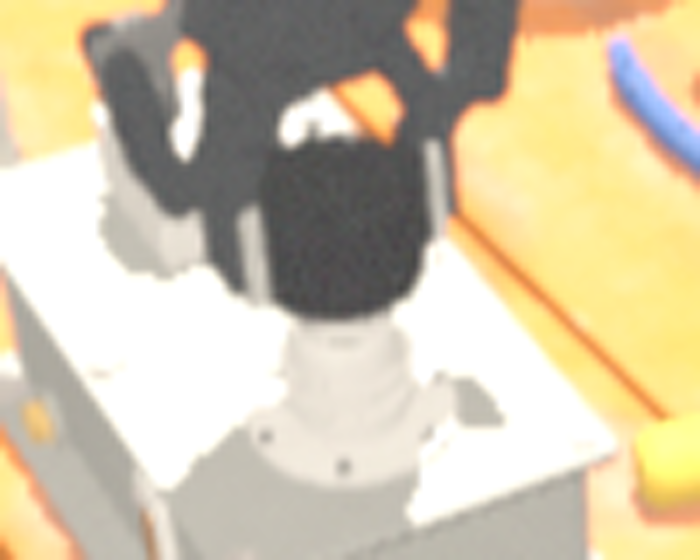

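View pics/wL_full.png

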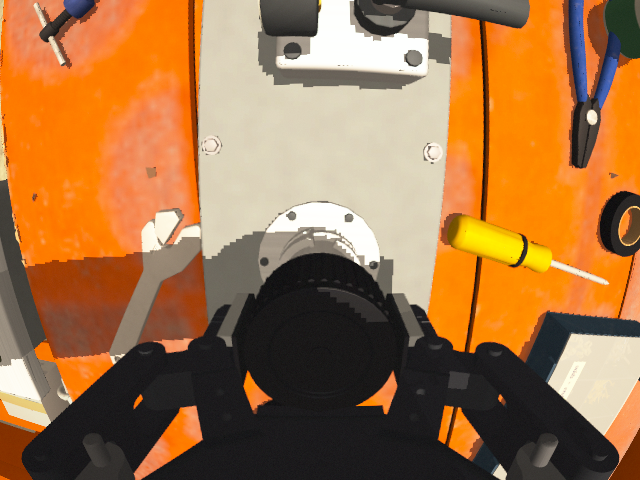

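```bash

python3 -m jog '[{"delta_rot":[0,0,0],"linear":[0,-0.07,0.8],"claw":0.5},{"delta_rot":[0,0,0],"linear":[0,0,0.8],"claw":0.5},{"delta_rot":[0,0,0],"linear":[0,0,0.3],"claw":0.5},{"delta_rot":[0,0,0],"linear":[0,0,0],"claw":0.5}]'
python3 -m jog '[{"delta_rot":[0,0,0],"linear":[0,0,0.2],"claw":0.5},{"delta_rot":[0,0,0],"linear":[0,0,0.2],"claw":0.5},{"delta_rot":[0,0,0],"linear":[0,0,0],"claw":0.5}]'
python3 -c "from h import *;st()"
```

```text
time: 9.27
position: [0.5281, 0.0651, 0.1048]
tool_rot: [[0.036, 0.999, -0.003], [0.999, -0.036, -0.0], [-0.0, -0.003, -1.0]]
ft_force: [0.6, -0.1, -0.7]
gripper_width: 0.636
time: 9.52
position: [0.5293, 0.0654, 0.102]
tool_rot: [[0.035, 0.999, -0.0], [0.999, -0.035, -0.0], [-0.0, -0.0, -1.0]]
ft_force: [0.1, -0.5, -1.5]
gripper_width: 0.637
t 9.52 p [0.5293, 0.0654, 0.102] yaw/y-axis [0.999, -0.035, -0.0] z [-0.0004, -0.0001, -1.0] F [0.1, -0.5, -1.5] M [0.03, 0.0, 0.08] w 0.637 q [0.123, 0.346, -0.318, 0.908, -0.0, 1.729]
```

```bash

python3 -m jog '[{"delta_rot":[0,0,0],"linear":[0,0,0],"claw":0.5},{"delta_rot":[0,0,0],"linear":[0,0,0],"claw":0.5}]'
python3 -c "from h import *;st()"
```

```text
time: 9.68
position: [0.5296, 0.0654, 0.1024]
tool_rot: [[0.035, 0.999, 0.0], [0.999, -0.035, -0.0], [-0.0, 0.0, -1.0]]
ft_force: [0.5, 0.4, -0.9]
gripper_width: 0.645
t 9.68 p [0.5296, 0.0654, 0.1024] yaw/y-axis [0.999, -0.035, 0.0] z [0.0003, -0.0, -1.0] F [0.5, 0.4, -0.9] M [-0.04, -0.01, -0.03] w 0.645 q [0.123, 0.345, -0.317, 0.908, -0.0, 1.729]
```

```bash

python3 -m jog '[{"delta_rot":[0,0,0],"linear":[-0.1,0.08,0.1],"claw":0.5},{"delta_rot":[0,0,0],"linear":[0,0,0.15],"claw":0.5},{"delta_rot":[0,0,0],"linear":[0,0,0.15],"claw":0.5},{"delta_rot":[0,0,0],"linear":[0,0,0],"claw":0.5}]'
python3 -m jog '[{"delta_rot":[0,0,0],"linear":[0,0,0.15],"claw":0.5},{"delta_rot":[0,0,0],"linear":[0,0,0.15],"claw":0.5},{"delta_rot":[0,0,0],"linear":[0,0,0],"claw":0.5}]'
python3 -c "from h import *;st()"
```

```text
time: 10.02
position: [0.5301, 0.0645, 0.098]
tool_rot: [[0.035, 0.999, -0.0], [0.999, -0.035, 0.001], [0.001, -0.0, -1.0]]
ft_force: [-0.2, 0.8, -1.2]
gripper_width: 0.635
time: 10.27
position: [0.5302, 0.0647, 0.0951]
tool_rot: [[0.035, 0.999, 0.0], [0.999, -0.035, 0.001], [0.001, 0.0, -1.0]]
ft_force: [0.5, 1.8, -1.1]
gripper_width: 0.633
t 10.27 p [0.5302, 0.0647, 0.0951] yaw/y-axis [0.999, -0.035, 0.0] z [0.0, 0.0007, -1.0] F [0.5, 1.8, -1.1] M [0.35, -0.11, -0.01] w 0.633 q [0.121, 0.353, -0.327, 0.891, 0.001, 1.727]
```

```bash

python3 -m jog '[{"delta_rot":[0,0,0],"linear":[0.05,0,0.1],"claw":0.5},{"delta_rot":[0,0,0],"linear":[0,0,0.1],"claw":0.5},{"delta_rot":[0,0,0],"linear":[0,0,0],"claw":0.5}]'
python3 -c "from h import *;st()"
python3 -m jog '[{"delta_rot":[0,0,0],"linear":[0,0,0.1],"claw":0.5},{"delta_rot":[0,0,0],"linear":[0,0,0],"claw":0.5}]'
python3 -c "from h import *;st()"
```

```text
time: 10.52
position: [0.5301, 0.0648, 0.0931]
tool_rot: [[0.035, 0.999, -0.0], [0.999, -0.035, -0.0], [-0.0, -0.0, -1.0]]
ft_force: [0.7, 0.5, -1.0]
gripper_width: 0.639
t 10.52 p [0.5301, 0.0648, 0.0931] yaw/y-axis [0.999, -0.035, -0.0] z [-0.0003, -0.0002, -1.0] F [0.7, 0.5, -1.0] M [0.14, -0.03, 0.03] w 0.639 q [0.122, 0.355, -0.33, 0.886, -0.0, 1.728]
time: 10.68
position: [0.5302, 0.0648, 0.0923]
tool_rot: [[0.036, 0.999, 0.0], [0.999, -0.036, -0.0], [-0.0, 0.0, -1.0]]
ft_force: [0.0, 0.5, 0.4]
gripper_width: 0.636
t 10.68 p [0.5302, 0.0648, 0.0923] yaw/y-axis [0.999, -0.036, 0.0] z [0.0, -0.0001, -1.0] F [0.0, 0.5, 0.4] M [0.16, -0.0, 0.05] w 0.636 q [0.122, 0.355, -0.331, 0.884, -0.0, 1.728]
```

```bash

python3 -m jog '[{"delta_rot":[0,0,0],"linear":[0,0,0.05],"claw":0.5},{"delta_rot":[0,0,0],"linear":[0,0,0],"claw":0.5}]'
python3 -c "from h import *;st()"
python3 -m jog '[{"delta_rot":[0,0,0],"linear":[0,0,0.05],"claw":0.5},{"delta_rot":[0,0,0],"linear":[0,0,0],"claw":0.5}]'
python3 -c "from h import *;st()"
```

```text
time: 10.85
position: [0.5303, 0.0648, 0.092]
tool_rot: [[0.036, 0.999, 0.0], [0.999, -0.036, -0.0], [-0.0, 0.0, -1.0]]
ft_force: [-0.2, -0.1, 0.9]
gripper_width: 0.636
t 10.85 p [0.5303, 0.0648, 0.092] yaw/y-axis [0.999, -0.036, 0.0] z [0.0003, -0.0, -1.0] F [-0.2, -0.1, 0.9] M [0.09, 0.09, -0.02] w 0.636 q [0.122, 0.356, -0.332, 0.883, -0.0, 1.728]
time: 11.02
position: [0.5305, 0.0648, 0.0916]
tool_rot: [[0.036, 0.999, 0.001], [0.999, -0.036, 0.0], [0.0, 0.001, -1.0]]
ft_force: [1.0, 0.7, 2.4]
gripper_width: 0.637
t 11.02 p [0.5305, 0.0648, 0.0916] yaw/y-axis [0.999, -0.036, 0.001] z [0.0007, 0.0, -1.0] F [1.0, 0.7, 2.4] M [0.14, 0.09, -0.01] w 0.637 q [0.122, 0.356, -0.332, 0.882, -0.0, 1.728]
```

```bash

python3 -m jog '[{"delta_rot":[0,0,-0.06],"linear":[0,0,0.1],"claw":0.5},{"delta_rot":[0,0,-0.06],"linear":[0,0,0],"claw":0.5},{"delta_rot":[0,0,0],"linear":[0,0,0],"claw":0.5}]'
python3 -c "from h import *;st()"
python3 -m jog '[{"delta_rot":[0,0,-0.06],"linear":[0,0,0],"claw":0.5},{"delta_rot":[0,0,-0.06],"linear":[0,0,0],"claw":0.5},{"delta_rot":[0,0,0],"linear":[0,0,0],"claw":0.5}]'
python3 -c "from h import *;st()"
```

```text
time: 11.27
position: [0.5319, 0.0657, 0.0921]
tool_rot: [[-0.087, 0.996, 0.004], [0.996, 0.087, 0.002], [0.002, 0.004, -1.0]]
ft_force: [-1.0, 2.6, 10.8]
gripper_width: 0.638
t 11.27 p [0.5319, 0.0657, 0.0921] yaw/y-axis [0.996, 0.087, 0.004] z [0.0036, 0.0018, -1.0] F [-1.0, 2.6, 10.8] M [0.44, 0.34, -0.04] w 0.638 q [0.122, 0.356, -0.332, 0.88, 0.001, 1.606]
time: 11.52
position: [0.5319, 0.0656, 0.0926]
tool_rot: [[-0.205, 0.979, 0.004], [0.979, 0.205, 0.002], [0.001, 0.004, -1.0]]
ft_force: [-2.0, 1.7, 13.4]
gripper_width: 0.64
t 11.52 p [0.5319, 0.0656, 0.0926] yaw/y-axis [0.979, 0.205, 0.004] z [0.0041, 0.0016, -1.0] F [-2.0, 1.7, 13.4] M [0.27, 0.52, 0.0] w 0.64 q [0.122, 0.355, -0.331, 0.88, 0.001, 1.486]
```

```bash

python3 -m jog '[{"delta_rot":[0,0,-0.04],"linear":[0,0,-0.05],"claw":0.5},{"delta_rot":[0,0,-0.06],"linear":[0,0,0],"claw":0.5},{"delta_rot":[0,0,0],"linear":[0,0,0],"claw":0.5}]'
python3 -c "from h import *;st()"
python3 -m jog '[{"delta_rot":[0,0,-0.06],"linear":[0,0,0],"claw":0.5},{"delta_rot":[0,0,-0.06],"linear":[0,0,0],"claw":0.5},{"delta_rot":[0,0,0],"linear":[0,0,0],"claw":0.5}]'
python3 -c "from h import *;st()"
```

```text
time: 11.77
position: [0.5318, 0.0653, 0.0926]
tool_rot: [[-0.302, 0.953, 0.004], [0.953, 0.302, 0.001], [-0.0, 0.004, -1.0]]
ft_force: [-0.9, 0.1, 8.9]
gripper_width: 0.637
t 11.77 p [0.5318, 0.0653, 0.0926] yaw/y-axis [0.953, 0.302, 0.004] z [0.0038, 0.001, -1.0] F [-0.9, 0.1, 8.9] M [0.26, 0.13, 0.08] w 0.637 q [0.122, 0.355, -0.331, 0.881, 0.0, 1.386]
time: 12.02
position: [0.5308, 0.065, 0.0913]
tool_rot: [[-0.413, 0.911, 0.001], [0.911, 0.413, 0.0], [-0.0, 0.001, -1.0]]
ft_force: [1.5, 1.3, 0.9]
gripper_width: 0.635
t 12.02 p [0.5308, 0.065, 0.0913] yaw/y-axis [0.911, 0.413, 0.001] z [0.0014, 0.0004, -1.0] F [1.5, 1.3, 0.9] M [0.38, -0.22, 0.03] w 0.635 q [0.122, 0.356, -0.333, 0.88, 0.0, 1.267]
```

The vertical force dropped from 9 N to 1 N, so the lugs have fallen off an edge. I'll press down gently without turning to see whether this is the gap.

```bash

python3 -m jog '[{"delta_rot":[0,0,0],"linear":[0,0,0.08],"claw":0.5},{"delta_rot":[0,0,0],"linear":[0,0,0],"claw":0.5}]'
python3 -c "from h import *;st()"
python3 -m jog '[{"delta_rot":[0,0,0],"linear":[0,0,0.05],"claw":0.5},{"delta_rot":[0,0,0],"linear":[0,0,0],"claw":0.5}]'
python3 -c "from h import *;st()"
```

```text
time: 12.18
position: [0.5309, 0.065, 0.0909]
tool_rot: [[-0.411, 0.912, 0.002], [0.912, 0.411, 0.0], [-0.0, 0.002, -1.0]]
ft_force: [-1.4, 2.1, 7.7]
gripper_width: 0.64
t 12.18 p [0.5309, 0.065, 0.0909] yaw/y-axis [0.912, 0.411, 0.002] z [0.0016, 0.0004, -1.0] F [-1.4, 2.1, 7.7] M [0.21, 0.3, 0.09] w 0.64 q [0.122, 0.357, -0.334, 0.879, 0.0, 1.269]
time: 12.35
position: [0.5309, 0.065, 0.0909]
tool_rot: [[-0.411, 0.912, 0.002], [0.912, 0.411, 0.0], [-0.0, 0.002, -1.0]]
ft_force: [-1.9, 0.9, 11.0]
gripper_width: 0.64
t 12.35 p [0.5309, 0.065, 0.0909] yaw/y-axis [0.912, 0.411, 0.002] z [0.0019, 0.0005, -1.0] F [-1.9, 0.9, 11.0] M [0.26, 0.42, 0.11] w 0.64 q [0.122, 0.356, -0.334, 0.878, 0.0, 1.269]
```

```bash

python3 -m jog '[{"delta_rot":[0,0,-0.08],"linear":[0,0,-0.06],"claw":0.5},{"delta_rot":[0,0,-0.08],"linear":[0,0,0],"claw":0.5},{"delta_rot":[0,0,-0.08],"linear":[0,0,0],"claw":0.5},{"delta_rot":[0,0,-0.08],"linear":[0,0,0],"claw":0.5},{"delta_rot":[0,0,0],"linear":[0,0,0],"claw":0.5}]'
python3 -c "from h import *;st()"
python3 -m jog '[{"delta_rot":[0,0,-0.08],"linear":[0,0,0],"claw":0.5},{"delta_rot":[0,0,-0.08],"linear":[0,0,0],"claw":0.5},{"delta_rot":[0,0,-0.08],"linear":[0,0,0],"claw":0.5},{"delta_rot":[0,0,0],"linear":[0,0,0],"claw":0.5}]'
python3 -c "from h import *;st()"
```

```text
time: 12.77
position: [0.531, 0.0649, 0.091]
tool_rot: [[-0.679, 0.735, 0.002], [0.735, 0.679, 0.0], [-0.001, 0.001, -1.0]]
ft_force: [0.1, -0.2, 6.1]
gripper_width: 0.639
t 12.77 p [0.531, 0.0649, 0.091] yaw/y-axis [0.735, 0.679, 0.001] z [0.0019, 0.0002, -1.0] F [0.1, -0.2, 6.1] M [0.2, 0.19, 0.08] w 0.639 q [0.122, 0.357, -0.333, 0.879, -0.0, 0.947]
time: 13.1
position: [0.531, 0.0648, 0.091]
tool_rot: [[-0.834, 0.552, 0.002], [0.552, 0.834, 0.0], [-0.001, 0.001, -1.0]]
ft_force: [-0.5, 0.5, 7.2]
gripper_width: 0.641
t 13.1 p [0.531, 0.0648, 0.091] yaw/y-axis [0.552, 0.834, 0.001] z [0.0018, 0.0, -1.0] F [-0.5, 0.5, 7.2] M [0.17, 0.22, 0.05] w 0.641 q [0.122, 0.357, -0.333, 0.879, -0.0, 0.707]
```

```bash

python3 -m jog '[{"delta_rot":[0,0,-0.08],"linear":[0,0,0],"claw":0.5},{"delta_rot":[0,0,-0.08],"linear":[0,0,0],"claw":0.5},{"delta_rot":[0,0,-0.08],"linear":[0,0,0],"claw":0.5},{"delta_rot":[0,0,-0.08],"linear":[0,0,0],"claw":0.5},{"delta_rot":[0,0,0],"linear":[0,0,0],"claw":0.5}]'
python3 -c "from h import *;st()"
python3 -m jog '[{"delta_rot":[0,0,-0.06],"linear":[0,0,0],"claw":0.5},{"delta_rot":[0,0,-0.06],"linear":[0,0,0],"claw":0.5},{"delta_rot":[0,0,-0.06],"linear":[0,0,0],"claw":0.5},{"delta_rot":[0,0,0],"linear":[0,0,0],"claw":0.5}]'
python3 -c "from h import *;st()"
```

```text
time: 13.52
position: [0.5311, 0.0648, 0.091]
tool_rot: [[-0.965, 0.262, 0.002], [0.262, 0.965, -0.0], [-0.002, 0.0, -1.0]]
ft_force: [-1.5, 1.0, 6.8]
gripper_width: 0.638
t 13.52 p [0.5311, 0.0648, 0.091] yaw/y-axis [0.262, 0.965, 0.0] z [0.0019, -0.0001, -1.0] F [-1.5, 1.0, 6.8] M [0.12, 0.13, 0.0] w 0.638 q [0.122, 0.357, -0.333, 0.879, -0.0, 0.387]
time: 13.85
position: [0.5311, 0.0648, 0.091]
tool_rot: [[-0.996, 0.086, 0.002], [0.086, 0.996, -0.0], [-0.002, 0.0, -1.0]]
ft_force: [-0.0, 0.1, 6.8]
gripper_width: 0.641
t 13.85 p [0.5311, 0.0648, 0.091] yaw/y-axis [0.086, 0.996, 0.0] z [0.0019, -0.0001, -1.0] F [-0.0, 0.1, 6.8] M [0.09, 0.13, 0.02] w 0.641 q [0.122, 0.357, -0.333, 0.879, -0.0, 0.207]
```

```bash

python3 -m jog '[{"delta_rot":[0,0,-0.06],"linear":[0,0,0],"claw":0.5},{"delta_rot":[0,0,-0.06],"linear":[0,0,0],"claw":0.5},{"delta_rot":[0,0,-0.06],"linear":[0,0,0],"claw":0.5},{"delta_rot":[0,0,0],"linear":[0,0,0],"claw":0.5}]'
python3 -c "from h import *;st()"
python3 -m jog '[{"delta_rot":[0,0,-0.06],"linear":[0,0,0],"claw":0.5},{"delta_rot":[0,0,-0.06],"linear":[0,0,0],"claw":0.5},{"delta_rot":[0,0,0],"linear":[0,0,0],"claw":0.5}]'
python3 -c "from h import *;st()"
```

```text
time: 14.18
position: [0.5311, 0.0648, 0.091]
tool_rot: [[-0.996, -0.094, 0.002], [-0.094, 0.996, -0.0], [-0.002, -0.0, -1.0]]
ft_force: [-0.6, 0.8, 7.3]
gripper_width: 0.639
t 14.18 p [0.5311, 0.0648, 0.091] yaw/y-axis [-0.094, 0.996, -0.0] z [0.0021, -0.0001, -1.0] F [-0.6, 0.8, 7.3] M [0.06, 0.12, 0.06] w 0.639 q [0.122, 0.357, -0.333, 0.879, -0.0, 0.027]
time: 14.43
position: [0.531, 0.0648, 0.0908]
tool_rot: [[-0.977, -0.213, 0.002], [-0.213, 0.977, -0.0], [-0.002, -0.0, -1.0]]
ft_force: [-0.4, 0.9, 5.1]
gripper_width: 0.639
t 14.43 p [0.531, 0.0648, 0.0908] yaw/y-axis [-0.213, 0.977, -0.0] z [0.0018, -0.0, -1.0] F [-0.4, 0.9, 5.1] M [0.15, 0.07, 0.03] w 0.639 q [0.122, 0.357, -0.334, 0.879, -0.0, -0.093]
```

```bash

python3 -m jog '[{"delta_rot":[0,0,-0.06],"linear":[0,0,0],"claw":0.5},{"delta_rot":[0,0,0],"linear":[0,0,0],"claw":0.5}]'
python3 -c "from h import *;st()"
python3 -m jog '[{"delta_rot":[0,0,-0.05],"linear":[0,0,0],"claw":0.5},{"delta_rot":[0,0,0],"linear":[0,0,0],"claw":0.5}]'
python3 -c "from h import *;st()"
```

```text
time: 14.6
position: [0.5307, 0.0648, 0.0904]
tool_rot: [[-0.963, -0.27, 0.001], [-0.27, 0.963, -0.0], [-0.001, -0.0, -1.0]]
ft_force: [0.1, 0.8, 3.4]
gripper_width: 0.64
t 14.6 p [0.5307, 0.0648, 0.0904] yaw/y-axis [-0.27, 0.963, -0.0] z [0.0009, -0.0, -1.0] F [0.1, 0.8, 3.4] M [0.21, 0.0, 0.02] w 0.64 q [0.122, 0.357, -0.334, 0.879, -0.0, -0.152]
time: 14.77
position: [0.5296, 0.0644, 0.0895]
tool_rot: [[-0.949, -0.317, -0.001], [-0.317, 0.949, -0.001], [0.002, -0.0, -1.0]]
ft_force: [1.2, 0.9, -0.5]
gripper_width: 0.641
t 14.77 p [0.5296, 0.0644, 0.0895] yaw/y-axis [-0.317, 0.949, -0.0] z [-0.0013, -0.0008, -1.0] F [1.2, 0.9, -0.5] M [-0.03, -0.05, 0.01] w 0.641 q [0.121, 0.358, -0.336, 0.879, -0.001, -0.201]
```

Dropped free. Now I'll lower into the gap without turning.

```bash

python3 -m jog '[{"delta_rot":[0,0,-0.03],"linear":[0,0,0.1],"claw":0.5},{"delta_rot":[0,0,0],"linear":[0,0,0.1],"claw":0.5},{"delta_rot":[0,0,0],"linear":[0,0,0],"claw":0.5}]'
python3 -c "from h import *;st()"
python3 -m jog '[{"delta_rot":[0,0,0],"linear":[0,0,0.1],"claw":0.5},{"delta_rot":[0,0,0],"linear":[0,0,0.1],"claw":0.5},{"delta_rot":[0,0,0],"linear":[0,0,0],"claw":0.5}]'
python3 -c "from h import *;st()"
```

```text
time: 15.02
position: [0.5294, 0.0646, 0.0873]
tool_rot: [[-0.939, -0.344, -0.002], [-0.344, 0.939, -0.001], [0.002, 0.0, -1.0]]
ft_force: [-0.1, 0.8, -0.7]
gripper_width: 0.636
t 15.02 p [0.5294, 0.0646, 0.0873] yaw/y-axis [-0.344, 0.939, 0.0] z [-0.0018, -0.0005, -1.0] F [-0.1, 0.8, -0.7] M [-0.03, -0.02, 0.02] w 0.636 q [0.122, 0.36, -0.339, 0.874, -0.0, -0.23]
time: 15.27
position: [0.5299, 0.0647, 0.0857]
tool_rot: [[-0.938, -0.346, -0.001], [-0.346, 0.938, -0.0], [0.001, 0.0, -1.0]]
ft_force: [-0.1, -0.6, -1.6]
gripper_width: 0.637
t 15.27 p [0.5299, 0.0647, 0.0857] yaw/y-axis [-0.346, 0.938, 0.0] z [-0.0008, -0.0002, -1.0] F [-0.1, -0.6, -1.6] M [-0.01, 0.04, 0.03] w 0.637 q [0.122, 0.362, -0.341, 0.869, -0.0, -0.231]
```

```bash

python3 -m jog '[{"delta_rot":[0,0,0],"linear":[0,0,0.1],"claw":0.5},{"delta_rot":[0,0,0],"linear":[0,0,0.1],"claw":0.5},{"delta_rot":[0,0,0],"linear":[0,0,0],"claw":0.5}]'
python3 -c "from h import *;st()"
python3 -m jog '[{"delta_rot":[0,0,0],"linear":[0,0,0.1],"claw":0.5},{"delta_rot":[0,0,0],"linear":[0,0,0],"claw":0.5}]'
python3 -c "from h import *;st()"
python3 -m jog '[{"delta_rot":[0,0,0],"linear":[0,0,0.1],"claw":0.5},{"delta_rot":[0,0,0],"linear":[0,0,0],"claw":0.5}]'
python3 -c "from h import *;st()"
```

```text
time: 15.52
position: [0.5301, 0.0648, 0.0839]
tool_rot: [[-0.938, -0.346, -0.0], [-0.346, 0.938, -0.0], [0.0, 0.0, -1.0]]
ft_force: [0.2, 0.2, -0.2]
gripper_width: 0.638
t 15.52 p [0.5301, 0.0648, 0.0839] yaw/y-axis [-0.346, 0.938, 0.0] z [-0.0003, -0.0001, -1.0] F [0.2, 0.2, -0.2] M [-0.1, 0.01, 0.04] w 0.638 q [0.122, 0.363, -0.344, 0.864, -0.0, -0.232]
time: 15.68
position: [0.5301, 0.0648, 0.083]
tool_rot: [[-0.938, -0.346, -0.0], [-0.346, 0.938, -0.0], [0.0, 0.0, -1.0]]
ft_force: [-0.4, -0.0, -1.3]
gripper_width: 0.636
t 15.68 p [0.5301, 0.0648, 0.083] yaw/y-axis [-0.346, 0.938, 0.0] z [-0.0002, -0.0, -1.0] F [-0.4, -0.0, -1.3] M [0.01, -0.0, -0.03] w 0.636 q [0.122, 0.364, -0.345, 0.862, 0.0, -0.232]
time: 15.85
position: [0.5303, 0.0648, 0.0826]
tool_rot: [[-0.938, -0.346, 0.0], [-0.346, 0.938, 0.0], [-0.0, -0.0, -1.0]]
ft_force: [-0.7, -0.5, 2.7]
gripper_width: 0.64
t 15.85 p [0.5303, 0.0648, 0.0826] yaw/y-axis [-0.346, 0.938, -0.0] z [0.0005, 0.0001, -1.0] F [-0.7, -0.5, 2.7] M [-0.07, 0.16, -0.04] w 0.64 q [0.122, 0.364, -0.346, 0.86, 0.0, -0.232]
```

```bash

python3 -m jog '[{"delta_rot":[0,0,0.06],"linear":[0,0,0],"claw":0.5},{"delta_rot":[0,0,0.06],"linear":[0,0,0.02],"claw":0.5},{"delta_rot":[0,0,0.06],"linear":[0,0,0.02],"claw":0.5},{"delta_rot":[0,0,0],"linear":[0,0,0],"claw":0.5}]'
python3 -c "from h import *;st()"
python3 -m jog '[{"delta_rot":[0,0,0.06],"linear":[0,0,0.02],"claw":0.5},{"delta_rot":[0,0,0.06],"linear":[0,0,0.02],"claw":0.5},{"delta_rot":[0,0,0.06],"linear":[0,0,0.02],"claw":0.5},{"delta_rot":[0,0,0],"linear":[0,0,0],"claw":0.5}]'
python3 -c "from h import *;st()"
```

```text
time: 16.18
position: [0.5305, 0.0649, 0.0819]
tool_rot: [[-0.985, -0.172, 0.001], [-0.172, 0.985, 0.0], [-0.001, 0.0, -1.0]]
ft_force: [-1.0, 1.3, 0.8]
gripper_width: 0.636
t 16.18 p [0.5305, 0.0649, 0.0819] yaw/y-axis [-0.172, 0.985, 0.0] z [0.0007, 0.0002, -1.0] F [-1.0, 1.3, 0.8] M [0.03, 0.02, -0.03] w 0.636 q [0.122, 0.365, -0.347, 0.858, 0.0, -0.051]
time: 16.52
position: [0.5305, 0.0649, 0.0813]
tool_rot: [[-1.0, 0.006, 0.001], [0.006, 1.0, 0.0], [-0.001, 0.0, -1.0]]
ft_force: [0.0, 0.8, 1.2]
gripper_width: 0.635
t 16.52 p [0.5305, 0.0649, 0.0813] yaw/y-axis [0.006, 1.0, 0.0] z [0.0006, 0.0002, -1.0] F [0.0, 0.8, 1.2] M [0.05, 0.04, -0.03] w 0.635 q [0.122, 0.366, -0.348, 0.857, 0.0, 0.128]
```

```bash

python3 -m jog '[{"delta_rot":[0,0,0.06],"linear":[0,0,0.022],"claw":0.5},{"delta_rot":[0,0,0.06],"linear":[0,0,0.022],"claw":0.5},{"delta_rot":[0,0,0.06],"linear":[0,0,0.022],"claw":0.5},{"delta_rot":[0,0,0.06],"linear":[0,0,0.022],"claw":0.5},{"delta_rot":[0,0,0],"linear":[0,0,0],"claw":0.5}]'
python3 -c "from h import *;st()"
python3 -m jog '[{"delta_rot":[0,0,0.06],"linear":[0,0,0.022],"claw":0.5},{"delta_rot":[0,0,0.06],"linear":[0,0,0.022],"claw":0.5},{"delta_rot":[0,0,0.06],"linear":[0,0,0.022],"claw":0.5},{"delta_rot":[0,0,0.06],"linear":[0,0,0.022],"claw":0.5},{"delta_rot":[0,0,0],"linear":[0,0,0],"claw":0.5}]'
python3 -c "from h import *;st()"
```

```text
time: 16.93
position: [0.5305, 0.0649, 0.0804]
tool_rot: [[-0.97, 0.242, 0.001], [0.242, 0.97, 0.0], [-0.0, 0.0, -1.0]]
ft_force: [0.1, 1.3, 1.8]
gripper_width: 0.64
t 16.93 p [0.5305, 0.0649, 0.0804] yaw/y-axis [0.242, 0.97, 0.0] z [0.0005, 0.0002, -1.0] F [0.1, 1.3, 1.8] M [0.02, 0.09, -0.01] w 0.64 q [0.122, 0.366, -0.349, 0.855, 0.0, 0.367]
time: 17.35
position: [0.5305, 0.0649, 0.0795]
tool_rot: [[-0.885, 0.466, 0.001], [0.466, 0.885, 0.0], [-0.0, 0.0, -1.0]]
ft_force: [-0.7, 0.8, 1.2]
gripper_width: 0.636
t 17.35 p [0.5305, 0.0649, 0.0795] yaw/y-axis [0.466, 0.885, 0.0] z [0.0005, 0.0002, -1.0] F [-0.7, 0.8, 1.2] M [0.02, 0.01, 0.04] w 0.636 q [0.122, 0.367, -0.35, 0.852, 0.0, 0.606]
```

```bash

python3 -m jog '[{"delta_rot":[0,0,0.06],"linear":[0,0,0.022],"claw":0.5},{"delta_rot":[0,0,0.06],"linear":[0,0,0.022],"claw":0.5},{"delta_rot":[0,0,0.06],"linear":[0,0,0.022],"claw":0.5},{"delta_rot":[0,0,0],"linear":[0,0,0],"claw":0.5}]'
python3 -c "from h import *;st()"
python3 -m jog '[{"delta_rot":[0,0,0.06],"linear":[0,0,0.022],"claw":0.5},{"delta_rot":[0,0,0.06],"linear":[0,0,0.022],"claw":0.5},{"delta_rot":[0,0,0],"linear":[0,0,0],"claw":0.5}]'
python3 -c "from h import *;st()"
python3 -m jog '[{"delta_rot":[0,0,0.06],"linear":[0,0,0.022],"claw":0.5},{"delta_rot":[0,0,0],"linear":[0,0,0],"claw":0.5}]'
python3 -c "from h import *;st()"
```

```text
time: 17.68
position: [0.5304, 0.0649, 0.0788]
tool_rot: [[-0.788, 0.616, 0.0], [0.616, 0.788, 0.0], [-0.0, 0.0, -1.0]]
ft_force: [0.1, 0.2, 0.9]
gripper_width: 0.634
t 17.68 p [0.5304, 0.0649, 0.0788] yaw/y-axis [0.616, 0.788, 0.0] z [0.0004, 0.0002, -1.0] F [0.1, 0.2, 0.9] M [0.01, 0.07, -0.05] w 0.634 q [0.122, 0.368, -0.351, 0.851, 0.0, 0.785]
time: 17.93
position: [0.5304, 0.0649, 0.0784]
tool_rot: [[-0.708, 0.706, 0.0], [0.706, 0.708, 0.0], [-0.0, 0.0, -1.0]]
ft_force: [-0.1, 0.4, 2.1]
gripper_width: 0.637
t 17.93 p [0.5304, 0.0649, 0.0784] yaw/y-axis [0.706, 0.708, 0.0] z [0.0004, 0.0001, -1.0] F [-0.1, 0.4, 2.1] M [0.12, 0.07, -0.0] w 0.637 q [0.122, 0.368, -0.352, 0.85, 0.0, 0.905]
time: 18.1
position: [0.5304, 0.0649, 0.0782]
tool_rot: [[-0.665, 0.747, 0.0], [0.747, 0.665, 0.0], [-0.0, 0.0, -1.0]]
ft_force: [-0.2, 0.1, 1.4]
gripper_width: 0.633
t 18.1 p [0.5304, 0.0649, 0.0782] yaw/y-axis [0.747, 0.665, 0.0] z [0.0003, 0.0001, -1.0] F [-0.2, 0.1, 1.4] M [-0.04, 0.04, 0.02] w 0.633 q [0.122, 0.369, -0.352, 0.849, 0.0, 0.965]
```

```bash

python3 -m jog '[{"delta_rot":[0,0,0.05],"linear":[0,0,0.018],"claw":0.5},{"delta_rot":[0,0,0],"linear":[0,0,0],"claw":0.5}]'
python3 -c "from h import *;st()"
python3 -m jog '[{"delta_rot":[0,0,0.05],"linear":[0,0,0.018],"claw":0.5},{"delta_rot":[0,0,0],"linear":[0,0,0],"claw":0.5}]'
python3 -c "from h import *;st()"
python3 -m jog '[{"delta_rot":[0,0,0.04],"linear":[0,0,0.014],"claw":0.5},{"delta_rot":[0,0,0],"linear":[0,0,0],"claw":0.5}]'
python3 -c "from h import *;st()"
```

```text
time: 18.27
position: [0.5304, 0.0649, 0.078]
tool_rot: [[-0.627, 0.779, 0.0], [0.779, 0.627, 0.0], [-0.0, 0.0, -1.0]]
ft_force: [0.5, 0.8, 2.0]
gripper_width: 0.638
t 18.27 p [0.5304, 0.0649, 0.078] yaw/y-axis [0.779, 0.627, 0.0] z [0.0003, 0.0001, -1.0] F [0.5, 0.8, 2.0] M [-0.0, 0.07, 0.01] w 0.638 q [0.122, 0.369, -0.353, 0.849, 0.0, 1.015]
time: 18.43
position: [0.5304, 0.0649, 0.0778]
tool_rot: [[-0.587, 0.81, 0.0], [0.81, 0.587, 0.0], [-0.0, 0.0, -1.0]]
ft_force: [-0.4, -0.0, 2.2]
gripper_width: 0.638
t 18.43 p [0.5304, 0.0649, 0.0778] yaw/y-axis [0.81, 0.587, 0.0] z [0.0004, 0.0001, -1.0] F [-0.4, -0.0, 2.2] M [-0.02, 0.06, -0.03] w 0.638 q [0.122, 0.369, -0.353, 0.848, 0.0, 1.065]
time: 18.6
position: [0.5304, 0.0648, 0.0777]
tool_rot: [[-0.554, 0.832, 0.0], [0.832, 0.554, 0.0], [-0.0, 0.0, -1.0]]
ft_force: [-0.9, 0.2, 2.5]
gripper_width: 0.635
t 18.6 p [0.5304, 0.0648, 0.0777] yaw/y-axis [0.832, 0.554, 0.0] z [0.0004, 0.0001, -1.0] F [-0.9, 0.2, 2.5] M [0.01, 0.06, 0.04] w 0.635 q [0.122, 0.369, -0.353, 0.848, 0.0, 1.105]
```

```bash

python3 -m jog '[{"delta_rot":[0,0,0.04],"linear":[0,0,0.014],"claw":0.5},{"delta_rot":[0,0,0],"linear":[0,0,0],"claw":0.5}]'
python3 -c "from h import *;st()"
python3 -m jog '[{"delta_rot":[0,0,0.04],"linear":[0,0,0.01],"claw":0.5},{"delta_rot":[0,0,0],"linear":[0,0,0],"claw":0.5}]'
python3 -c "from h import *;st()"
python3 -m jog '[{"delta_rot":[0,0,0.04],"linear":[0,0,0.01],"claw":0.5},{"delta_rot":[0,0,0],"linear":[0,0,0],"claw":0.5}]'
python3 -c "from h import *;st()"
```

```text
time: 18.77
position: [0.5305, 0.0649, 0.0777]
tool_rot: [[-0.52, 0.854, 0.001], [0.854, 0.52, 0.0], [-0.0, 0.001, -1.0]]
ft_force: [0.2, -1.0, 4.0]
gripper_width: 0.64
t 18.77 p [0.5305, 0.0649, 0.0777] yaw/y-axis [0.854, 0.52, 0.001] z [0.0007, 0.0001, -1.0] F [0.2, -1.0, 4.0] M [-0.0, 0.08, -0.02] w 0.64 q [0.122, 0.369, -0.353, 0.848, 0.0, 1.145]
time: 18.93
position: [0.5306, 0.0649, 0.0777]
tool_rot: [[-0.486, 0.874, 0.001], [0.874, 0.486, 0.0], [-0.0, 0.001, -1.0]]
ft_force: [-0.1, -0.3, 5.4]
gripper_width: 0.636
t 18.93 p [0.5306, 0.0649, 0.0777] yaw/y-axis [0.874, 0.486, 0.001] z [0.001, 0.0001, -1.0] F [-0.1, -0.3, 5.4] M [0.0, 0.05, -0.03] w 0.636 q [0.122, 0.369, -0.353, 0.848, 0.0, 1.185]
time: 19.1
position: [0.5307, 0.065, 0.0777]
tool_rot: [[-0.45, 0.893, 0.001], [0.893, 0.45, 0.0], [-0.0, 0.001, -1.0]]
ft_force: [-0.5, 0.9, 4.7]
gripper_width: 0.637
t 19.1 p [0.5307, 0.065, 0.0777] yaw/y-axis [0.893, 0.45, 0.001] z [0.0011, 0.0003, -1.0] F [-0.5, 0.9, 4.7] M [0.05, 0.11, -0.07] w 0.637 q [0.122, 0.369, -0.353, 0.847, 0.0, 1.226]
```

```bash

for i in 1; do python3 -m jog '[{"delta_rot":[0,0,0.03],"linear":[0,0,0],"claw":0.5},{"delta_rot":[0,0,0],"linear":[0,0,0],"claw":0.5}]' >/dev/null; python3 -c "from h import *;st()"; done
python3 -m jog '[{"delta_rot":[0,0,0.03],"linear":[0,0,0],"claw":0.5},{"delta_rot":[0,0,0],"linear":[0,0,0],"claw":0.5}]' >/dev/null; python3 -c "from h import *;st()"
python3 -m jog '[{"delta_rot":[0,0,0.03],"linear":[0,0,0],"claw":0.5},{"delta_rot":[0,0,0],"linear":[0,0,0],"claw":0.5}]' >/dev/null; python3 -c "from h import *;st()"
```

```text
t 19.27 p [0.5308, 0.0652, 0.0777] yaw/y-axis [0.906, 0.424, 0.001] z [0.0012, 0.0009, -1.0] F [0.6, 0.2, 6.4] M [0.18, 0.08, -0.01] w 0.641 q [0.122, 0.369, -0.353, 0.847, 0.001, 1.255]
t 19.43 p [0.5306, 0.0655, 0.0777] yaw/y-axis [0.918, 0.397, 0.001] z [0.0009, 0.0013, -1.0] F [-0.7, 2.1, 5.7] M [0.29, 0.15, 0.24] w 0.634 q [0.122, 0.369, -0.353, 0.847, 0.001, 1.285]
t 19.6 p [0.5305, 0.0657, 0.0777] yaw/y-axis [0.929, 0.371, 0.001] z [0.0007, 0.0016, -1.0] F [-0.2, 2.2, 6.0] M [0.33, 0.22, 0.63] w 0.638 q [0.122, 0.369, -0.353, 0.848, 0.001, 1.313]
```

The torque jumped to 0.63 N m after about 88.5° of turning, with the height steady at its home value. It is snug, so I'm stopping and letting go.

```bash

python3 -m jog '[{"delta_rot":[0,0,0],"linear":[0,0,0],"claw":0.7},{"delta_rot":[0,0,0],"linear":[0,0,0],"claw":0.8},{"delta_rot":[0,0,0],"linear":[0,0,0],"claw":0.85},{"delta_rot":[0,0,0],"linear":[0,0,0],"claw":0.85}]'
python3 -c "from h import *;st()"
python3 look.py wM 180 180 460 390 160
```

```text
time: 19.93
position: [0.5298, 0.0646, 0.0767]
tool_rot: [[-0.366, 0.93, -0.001], [0.93, 0.366, -0.0], [0.0, -0.001, -1.0]]
ft_force: [0.9, -0.6, 0.5]
gripper_width: 0.855
t 19.93 p [0.5298, 0.0646, 0.0767] yaw/y-axis [0.93, 0.366, -0.001] z [-0.001, -0.0002, -1.0] F [0.9, -0.6, 0.5] M [-0.0, -0.04, 0.03] w 0.855 q [0.121, 0.37, -0.355, 0.847, -0.0, 1.317]
t 19.93 p [0.5298, 0.0646, 0.0767] yaw/y-axis [0.93, 0.366, -0.001] z [-0.001, -0.0002, -1.0] F [0.9, -0.6, 0.5] M [-0.0, -0.04, 0.03] w 0.855 q [0.121, 0.37, -0.355, 0.847, -0.0, 1.317]
f 2
t 19.98 p [0.5299, 0.0647, 0.0768] yaw/y-axis [0.931, 0.366, -0.001] z [-0.0008, -0.0002, -1.0] F [0.6, 0.5, 0.6] M [0.06, -0.01, -0.01] w 0.85 q [0.122, 0.37, -0.354, 0.847, -0.0, 1.317]
```

View pics/wM.png

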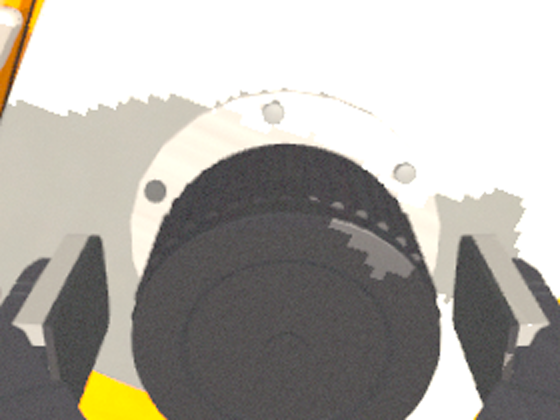

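```bash

python3 -m jog '[{"delta_rot":[0,0,0],"linear":[0,0,-1],"claw":0.9},{"delta_rot":[0,0,0],"linear":[0,0,-2],"claw":0.9},{"delta_rot":[0,0,0],"linear":[0,0,-3],"claw":0.9},{"delta_rot":[0,0,0],"linear":[0,0,-3],"claw":0.9},{"delta_rot":[0,0,0],"linear":[-2,0,-3],"claw":0.9}]'
python3 -m jog '[{"delta_rot":[0,0,0],"linear":[-4,0,0],"claw":0.9},{"delta_rot":[0,0,0],"linear":[-4,0,0],"claw":0.9},{"delta_rot":[0,0,0],"linear":[-2,0,0],"claw":0.9},{"delta_rot":[0,0,0],"linear":[0,0,0],"claw":0.9},{"delta_rot":[0,0,0],"linear":[0,0,0],"claw":0.9}]'
python3 sc.py sN 272 160; python3 look.py wN2 180 40 460 250 255
```

```text
time: 20.4
position: [0.5361, 0.0481, 0.199]
tool_rot: [[-0.369, 0.929, -0.001], [0.929, 0.369, 0.002], [0.002, -0.001, -1.0]]
ft_force: [0.5, 0.3, 0.3]
gripper_width: 0.9
time: 20.82
position: [0.5743, -0.0479, 0.1976]
tool_rot: [[-0.364, 0.931, 0.0], [0.931, 0.364, 0.0], [0.0, 0.0, -1.0]]
ft_force: [-0.9, 0.4, -0.5]
gripper_width: 0.898
t 20.82 p [0.5743, -0.0479, 0.1976] yaw/y-axis [0.931, 0.364, 0.0] z [0.0001, 0.0004, -1.0] F [-0.9, 0.4, -0.5] M [0.0, 0.05, 0.02] w 0.898 q [-0.083, 0.354, -0.041, 1.175, 0.0, 1.115]
t 20.87 p [0.5738, -0.047, 0.1974] yaw/y-axis [0.931, 0.365, -0.0] z [-0.0004, 0.0006, -1.0] F [0.1, 0.2, -0.3] M [0.02, -0.02, -0.05] w 0.902 q [-0.082, 0.354, -0.042, 1.175, 0.001, 1.115]
f 2
t 20.92 p [0.5736, -0.0464, 0.1973] yaw/y-axis [0.931, 0.366, -0.0] z [-0.0006, 0.0005, -1.0] F [-0.1, -0.0, -0.3] M [0.04, 0.03, 0.01] w 0.902 q [-0.081, 0.354, -0.043, 1.175, 0.0, 1.115]
```

View pics/sN.png

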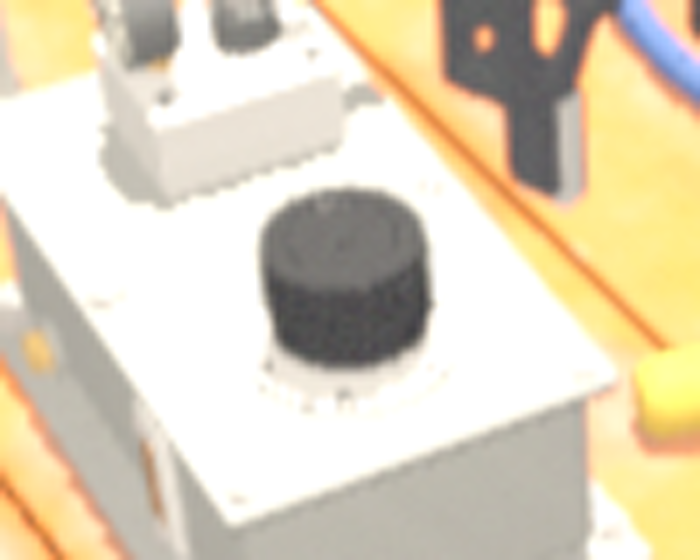

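View pics/wN2_full.png

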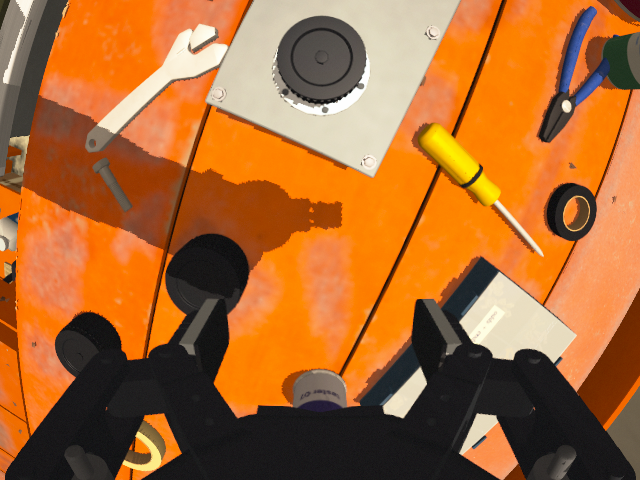

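The scene crop shows the cap sitting level and low on the neck flange, with its top centre at crop (345,240). The gripper is clear. One quick height check, then I'll hand in.

```bash
python3 - <<'E'
from h import *
for z in (.126,.132,.137,.1455): print(z,proj('scene',[.5305,.0648,z]),proj('wrist',[.5305,.0648,z]))
im=capture('top')
for q in ['sample_tin','masking_tape']:
    for o in outline_of('top',q)[:2]: print(q,round(o['score'],2),np.round(o['extent']).tolist())
st(); print(finish_job())
E
```

```text
0.126 [270.3009287  155.00502449] [322.20255379  59.63382789]
0.132 [270.04465647 152.85300936] [322.24432241  57.78994092]
0.137 [269.82940694 151.04547745] [322.28080981  56.18029801]
0.1455 [269.45990846 147.94265851] [322.34665103  53.27831244]
sample_tin 0.97 [340.0, 183.0, 364.0, 215.0]
masking_tape 0.65 [420.0, 262.0, 464.0, 301.0]
t 21.07 p [0.5736, -0.0458, 0.1973] yaw/y-axis [0.93, 0.367, -0.0] z [-0.0004, 0.0002, -1.0] F [0.6, 0.8, -0.5] M [0.01, -0.02, 0.01] w 0.902 q [-0.08, 0.353, -0.043, 1.175, 0.0, 1.115]
the job is handed in; nothing more can be done
None
```

The filler cap is screwed home on the oil tank's neck and released. I handed the job in at 21 s of the 64 s allowed.

**What I did:** I took the smallest of the three black caps and set it level on the neck. I backed it up anticlockwise, mostly under about 5 to 8 N. It came off the ribs onto the threads, then dropped 8.4 mm into the gaps. I then screwed it clockwise about 88° until it tightened, and let go.

**Last checks:**
- **Height:** while turning, the cap stopped sinking within 0.5 mm of the expected home height. After release, its top in the scene camera is about 1 px (about 3 mm) from where it should be.
- **Surroundings:** the paint tin and the tape are where they were in the first picture, to about 2 px. The gripper is clear of everything.

**What was off:**
- **Final torque:** the last 1.7° step raised the torque from 0.24 to 0.63 N m. That is past snug (0.3) but below the 0.8 that forces the thread.
- **Downward force:** it peaked at 13 N for a moment while the lugs were on the ribs.
- **Fingertips:** the pictures showed them about 40 mm behind where the stated nose length puts them. I set the grasp height from the pictures instead.
- **Neck position:** the three cameras disagreed on it by up to 5 mm (8 mm with an early wrist picture taken before the arm had settled). I used the later, settled wrist picture, and the contact heights agreed with it.

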